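# Checking yeast culture flasks for deposit over the light box

## Robot

A 6-joint arm with a two-finger parallel gripper is mounted at the origin on the work surface. World frame = base frame: x ahead of the robot, y to its left, z up, the work surface at z = 0. Lengths are in m, angles in rad, forces in N, time in s.
With the tool pointing down it reaches from about 0.325 to 1 m from the base axis. Payload 5.1 kg.
Tool frame: the origin (TCP) lies at the very end of the fingers, on their centre line; the grasp point (between the pads) lies 19 mm behind it; x points along the fingers, y is the direction in which the jaws open and shut, and the axes are right-handed (so a half turn about x gives the same grasp; the last joint's range is limited). The gripper opens to 85 mm and grips with 20 to 120 N. Pads are 22 mm wide; open, the fingers measure 114 mm over their backs; the gripper's body (76 mm by 85 mm) begins 54 mm behind the grasp point. The pads swing forward as they close: fully open they stand 13 mm farther back than shut.
Start: joints at [-1.318, 0.124, 1.65, -0, 1.367, -0.083], TCP at [0.214, -0.614, 0.231] pointing down, gripper open.
Joint ranges: [-2.61, 2.61], [-1.02, 2.33], [0.03, 2.71], [-1.35, 4.49], [0.32, 2.68], [-2.91, 2.91]. Speed limits (rad/s): [2.57, 2.57, 3.14, 3.14, 3.14, 3.14].

## Interface

Orientations are given as a rotation vector (axis times angle).
In Python, from plant import sensors, snapshot, calibration, arm gives the robot as it stands. The module is installed in compiled form; this text tells all that it offers.
- The arm moves only by the shell command python3 -m inch 'ROWS' [FORCE]. ROWS is JSON, a list of rows, each a list of 3 entries, a list of its own where there are three numbers: the shift along the tool's x, y, z in mm, then the turn, a rotation vector about the tool's x, y, z in rad, then the finger opening in mm, from 0 to 85.4. A call has 1 to 20 rows; each row shifts and turns the commanded pose from where the row before left it, along the tool's axes as they then stand; what a row does not reach is not made up. A row lasts 1/12 s, in which the tool goes at most 41.7 mm and 7.16 degrees, less where a joint would pass 70% of its speed; a pose out of reach is approached as far as the arm can. A call with a gripper value outside its range is refused whole. The fingers move at their own pace and stop on an object; FORCE is the grip in N (left out, the last holds). Time passes only in rows, so rows that do not move let the fingers close. It gives the time, the measured TCP pose, the force and the opening at its end, in the units of the state.
- sensors.observe(): the state, without advancing time (a new reading comes with each control period).
- snapshot(name): name is "side" or "top"; returns the picture (480x640x3 uint8, red, green, blue); there is no depth.
- calibration(name): a dict with "fx", "fy", "cx", "cy" (pixels), "distortion" ([k1, k2, p1, p2, k3] as OpenCV has them; the pictures are not rectified), "rvec" (rotation vector, rad) and "tvec" (3), from world to camera coordinates, as OpenCV has them. Camera axes: x right, y down, z forward; pixel columns grow to the right and rows downward; lengths in m; the calibration is good to about 2 mm. A picture is of the moment at which its call begins. calibration takes no time and is no camera call.
- arm.finish_job(): hands the job in, once; it reports no verdict.
The state is a dict: "time": time; "joint_pos": joint angles; "qvel": joint speeds; "joint_torque": joint torques, N m; "eef_pos": TCP position; "orientation": TCP orientation; "ft_force": force on the tool from outside, world axes, zero at the start; "ft_torque": the same for the moment, N m; "grip_width": finger opening in m.
Only numpy, scipy, OpenCV 4.12 (cv2) and the standard library are available. Lean on these libraries where they do the work, as an engineer would, in place of code of your own. Each camera call takes 0.05 s, during which the arm holds its last target.

## Task

Check the capped yeast culture flasks for deposit: switch the light box on with its power key and press the plus key twice for full light, one key at a time and never the minus key. Then take the flasks one after another, beginning at the end of the row nearest the robot: lean each one to about 45 degrees with its foot just above the lit panel, not touching it, hold it still there for three seconds, bring it level again, and set it down gently on the grey rubber mat, upright and with its whole foot on the mat; never lay a flask flat. When all of them stand on the mat, press the power key once more to switch the light off, and leave the other things on the bench where they are.

Things in the scene. Friction and masses are not known exactly. Their poses are not given: they have to be found in the camera images.
- flask1: First (nearest the robot) place in the row, absent if that place is empty. Loose amber glass conical flask with a white screw cap, 126 mm tall, 0.17 to 0.27 kg, all alike: foot 67 mm across, straight up to 14 mm height, cone narrowing to 33 mm at 82 mm height, short neck, and from 98 mm to the top a cap 38 mm across, to be gripped. Origin: centre of the underside; z runs up its axis to the cap.
- flask2: Second place in the row, absent if that place is empty. Loose amber glass conical flask with a white screw cap, 126 mm tall, 0.17 to 0.27 kg, all alike: foot 67 mm across, straight up to 14 mm height, cone narrowing to 33 mm at 82 mm height, short neck, and from 98 mm to the top a cap 38 mm across, to be gripped. Origin: centre of the underside; z runs up its axis to the cap.
- flask3: Third place in the row, absent if that place is empty. Loose amber glass conical flask with a white screw cap, 126 mm tall, 0.17 to 0.27 kg, all alike: foot 67 mm across, straight up to 14 mm height, cone narrowing to 33 mm at 82 mm height, short neck, and from 98 mm to the top a cap 38 mm across, to be gripped. Origin: centre of the underside; z runs up its axis to the cap.
- flask4: Fourth (farthest) place in the row, absent if that place is empty. Loose amber glass conical flask with a white screw cap, 126 mm tall, 0.17 to 0.27 kg, all alike: foot 67 mm across, straight up to 14 mm height, cone narrowing to 33 mm at 82 mm height, short neck, and from 98 mm to the top a cap 38 mm across, to be gripped. Origin: centre of the underside; z runs up its axis to the cap.
- sheet: Strip of paper flat on the table, 380 x 120 mm, under the row of flasks, at the robot's left or right (the mat is on the other side). Origin: its centre; its x axis (yaw about 0) runs along the row, away from the robot. The flasks stand upright on it about 87 mm apart, in a loose line; some places may be empty.
- mat: Grey rubber mat, 240 x 240 mm and 3 mm thick, flat on the table, fixed. Origin: centre of its underside; x points away from the robot at yaw 0. Four flasks fit on it 96 mm apart.
- lightbox: Fixed grey viewing light box, 250 mm (its x) by 220 mm (its y) and 45 mm high. On top: a dark strip with the three keys along the edge nearest the robot, and the white viewing panel over the rest. Origin: centre of the underside; x points away from the robot at yaw 0, z up.
- panel (a point): Centre of the white lit panel on the light box, at its surface (47 mm above the table); the panel measures 154 mm (x) by 194 mm (y). Axes as the light box.
- key_power_top (a point): Top centre of the power key: the single round key, 32 mm across, at the left end (+y) of the key strip, marked with a ring and stroke; 57 mm above the table when up. Pressed straight down.
- key_minus_top (a point): Top centre of the minus key (dimmer): square, 26 mm, the middle key, 78 mm from the power key, marked with one bar. Same height. Not to be pressed.
- key_plus_top (a point): Top centre of the plus key (brighter): square, 26 mm, at the right end (-y) of the strip, 62 mm from the minus key, marked with a cross. Same height.
- key_power (a joint): Travel of the power key: 0 up, 0.005 m fully pressed. It springs back; about 1.2 N to start it and 4.2 N to hold it fully down. A press counts beyond 3.5 mm, and the key is up again below 1.5 mm.
- key_minus (a joint): Travel of the minus key: as the power key.
- key_plus (a joint): Travel of the plus key: as the power key.
- beaker: Bystander: glass beaker 72 mm across and 85 mm tall, standing beyond the light box. Origin: centre of the underside. Not to be moved.
- tape: Bystander: roll of brown tape 104 mm across and 48 mm high, lying flat beyond the light box. Origin: centre of the underside. Not to be moved.
- pipette: Bystander: dark blue hand pipette 240 mm long and 24 mm thick, lying on the bench beyond the light box. Origin: underside, within 20 mm of the middle of its length. Not to be moved.
Not all that is in view belongs to the job. What is shaped like the flask2 but green is not meant.

How it is judged:
On the way, in this order (a step that is already met when the one before it is completed fails the run):
1. the power key is pressed down, no other key with it (value of joint key_power above 0.0035 m and value of joint each of key_plus, key_minus below 0.0015 m), for 0.1 s.
2. the plus key is pressed, no other key with it (value of joint key_plus above 0.0035 m and value of joint each of key_power, key_minus below 0.0015 m), for 0.1 s.
3. the plus key is let up again (value of joint key_plus below 0.0015 m), for 0.1 s.
4. the plus key is pressed a second time (all of step 2), for 0.1 s.
5. flask 1 is held leaning at 45 degrees (give or take 10) with the centre of its foot over the lit panel, 0 to 150 mm above it, without touching the light box and without moving, for 2.5 s (angle between flask1's own z axis and vertical between 0.611 and 0.96 rad and x of flask1 in the frame of panel between -0.082 and 0.082 m and y of flask1 in the frame of panel between -0.1 and 0.1 m and z of flask1 in the frame of panel between 0 and 0.15 m and contact force between flask1 and lightbox below 0.3 N and linear speed of flask1 below 0.05 m/s), for 2.5 s.
6. flask 2 is held leaning at 45 degrees (give or take 10) with the centre of its foot over the lit panel, 0 to 150 mm above it, without touching the light box and without moving, for 2.5 s (angle between flask2's own z axis and vertical between 0.611 and 0.96 rad and x of flask2 in the frame of panel between -0.082 and 0.082 m and y of flask2 in the frame of panel between -0.1 and 0.1 m and z of flask2 in the frame of panel between 0 and 0.15 m and contact force between flask2 and lightbox below 0.3 N and linear speed of flask2 below 0.05 m/s), for 2.5 s.
7. flask 3 is held leaning at 45 degrees (give or take 10) with the centre of its foot over the lit panel, 0 to 150 mm above it, without touching the light box and without moving, for 2.5 s (angle between flask3's own z axis and vertical between 0.611 and 0.96 rad and x of flask3 in the frame of panel between -0.082 and 0.082 m and y of flask3 in the frame of panel between -0.1 and 0.1 m and z of flask3 in the frame of panel between 0 and 0.15 m and contact force between flask3 and lightbox below 0.3 N and linear speed of flask3 below 0.05 m/s), for 2.5 s.
8. flask 4 is held leaning at 45 degrees (give or take 10) with the centre of its foot over the lit panel, 0 to 150 mm above it, without touching the light box and without moving, for 2.5 s (angle between flask4's own z axis and vertical between 0.611 and 0.96 rad and x of flask4 in the frame of panel between -0.082 and 0.082 m and y of flask4 in the frame of panel between -0.1 and 0.1 m and z of flask4 in the frame of panel between 0 and 0.15 m and contact force between flask4 and lightbox below 0.3 N and linear speed of flask4 below 0.05 m/s), for 2.5 s.
9. every flask stands upright on the mat (angle between each of flask1, flask2, flask3, flask4's own z axis and vertical below 0.1 rad and x of flask1 in the frame of mat between -0.092 and 0.092 m and y of flask1 in the frame of mat between -0.092 and 0.092 m and z of each of flask1, flask2, flask3, flask4 in the frame of mat below 0.008 m and linear speed of each of flask1, flask2, flask3, flask4 below 0.03 m/s and x of flask2 in the frame of mat between -0.092 and 0.092 m and y of flask2 in the frame of mat between -0.092 and 0.092 m and x of flask3 in the frame of mat between -0.092 and 0.092 m and y of flask3 in the frame of mat between -0.092 and 0.092 m and x of flask4 in the frame of mat between -0.092 and 0.092 m and y of flask4 in the frame of mat between -0.092 and 0.092 m), for 0.2 s.
10. the power key is pressed again, no other key with it (all of step 1), for 0.1 s.
At the end, for the whole second after the job is handed in: Every flask stands upright (within 6 degrees) and at rest on the mat, its centre at least 28 mm inside the mat's edges, and all three keys are up (all of step 9 and value of joint each of key_power, key_minus, key_plus below 0.0015 m); the robot touches nothing.
It fails at once if the minus key is pressed (value of joint key_minus above 0.0025 m).
It fails at once if a flask is tipped beyond 70 degrees (angle between any of flask1, flask2, flask3, flask4's own z axis and vertical above 1.222 rad).
It fails at once if a flask is dropped: it touches nothing while its underside is more than 16 mm above the bench ((height (world z) of flask1 above 0.016 m and contact force between flask1 and anything else below 0.05 N) or (height (world z) of flask2 above 0.016 m and contact force between flask2 and anything else below 0.05 N) or (height (world z) of flask3 above 0.016 m and contact force between flask3 and anything else below 0.05 N) or (height (world z) of flask4 above 0.016 m and contact force between flask4 and anything else below 0.05 N)).
It fails at once if a bystander is moved by more than 30 mm (distance of any of beaker, tape, pipette from where it was at the start of the episode above 0.03 m).
Of flask1, flask2, flask3, flask4 only 2 to 4 are there at a start; the rules pass over those that are not, and their reading is None.
At some moment in a run one of flask1, flask2, flask3, flask4 may be knocked a few centimetres aside while the robot is not near it.
It also fails if it takes over 210 s, if anything falls off the work surface, if the arm or the gripper's body presses on something with over 40 N, if the wrist force passes 120 N, or if a joint passes its speed limit or range.

## Working session

There is one attempt and no reset: what is moved stays moved. The work goes in short steps, Python scripts to look and compute and a shell command to move; the robot and the scene stay as the last step left them, time stands still between calls to the robot, and variables do not carry over. Pictures are saved under pics/ and viewed, and the job is handed in when it is done.

```bash
mkdir -p pics; ls
cat > h.py <<'E'
import numpy as np, cv2
from plant import sensors, snapshot, calibration, arm
from scipy.spatial.transform import Rotation as R
def snap(n,f):
    im=snapshot(n); cv2.imwrite('pics/'+f+'.png',im[:,:,::-1]); return im
def crop(src,f,x0,y0,x1,y1,s):
    im=cv2.imread('pics/'+src+'.png')[y0:y1,x0:x1]
    cv2.imwrite('pics/'+f+'.png',cv2.resize(im,None,fx=s,fy=s,interpolation=cv2.INTER_CUBIC))
def cam(n):
    c=calibration(n); K=np.array([[c['fx'],0,c['cx']],[0,c['fy'],c['cy']],[0,0,1]]); return K,np.array(c['distortion']),np.array(c['rvec'],float),np.array(c['tvec'],float)
def pix2z(n,u,v,z):
    K,d,r,t=cam(n); p=cv2.undistortPoints(np.array([[[u,v]]],float),K,d)[0,0]
    M=cv2.Rodrigues(r)[0]; o=-M.T@t; w=M.T@np.array([p[0],p[1],1]); return o+w*(z-o[2])/w[2]
def proj(n,P):
    K,d,r,t=cam(n); return cv2.projectPoints(np.array(P,float).reshape(-1,1,3),r,t,K,d)[0].reshape(-1,2)
def st():
    s=sensors.observe(); q=R.from_rotvec(s['orientation']).as_matrix()
    print('t',round(s['time'],2),'p',np.round(s['eef_pos'],4),'F',np.round(s['ft_force'],1),'g',round(s['grip_width'],4)); print('j',np.round(s['joint_pos'],3)); print(np.round(q,3)); return s,q
E
python3 - <<'E'
from h import *
snap('top','top0');snap('side','side0');st()
for n in('top','side'):
    K,d,r,t=cam(n);M=cv2.Rodrigues(r)[0];print(n,-M.T@t,M[2],K[0,0])
E
```

```text
pics
t 0.1 p [ 0.214  -0.6132  0.2301] F [-0.1  0.4  0.1] g 0.0855
j [-1.318  0.124  1.652  0.     1.367 -0.083]
[[-0.     0.33  -0.944]
 [ 0.002 -0.944 -0.33 ]
 [-1.    -0.002 -0.   ]]
top [0.33890113 0.06594606 1.30554403] [ 0.16258488  0.01589883 -0.98656646] 509.21277281195466
side [0.26694355 0.89100858 0.71588072] [ 0.27801121 -0.76197845 -0.58489197] 451.12712772701497
```

View pics/top0.png

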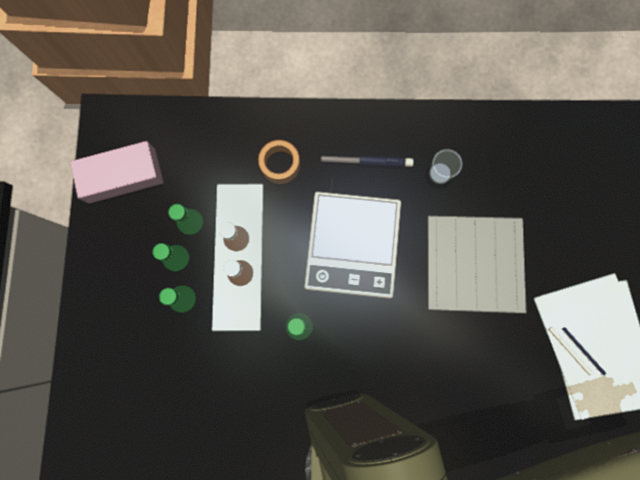

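View pics/side0.png

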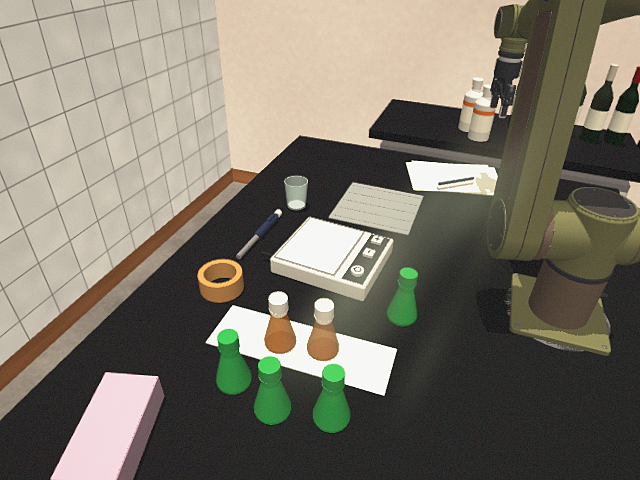

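The top view shows two amber flasks in the middle of the sheet (caps near (232,266) and (228,230)). The keys are at about (322,276), (354,280) and (379,283), and the mat is on the right. There is a green decoy near (298,326).

Run:
```python
from h import *
crop('top0','c1',200,175,300,345,3.5)
crop('top0','c2',295,180,415,305,4.8)
```

```text
(no output)
```

View pics/c1.png

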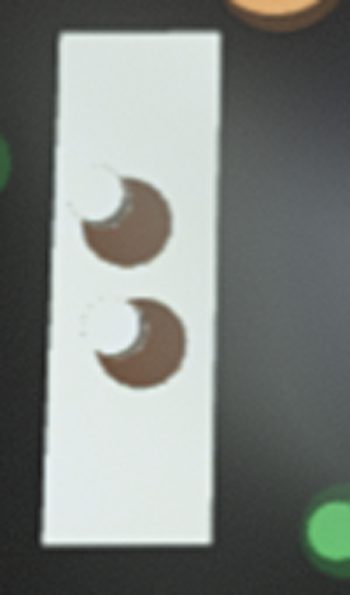

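View pics/c2.png

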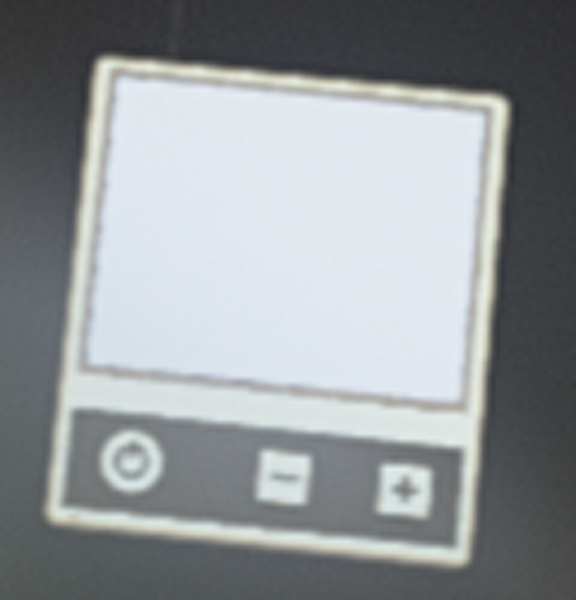

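Run:
```python
from h import *
p=lambda n,u,v,z:np.round(pix2z(n,u,v,z),4)
k={}
for n,c in dict(power=(132,461),minus=(283.5,478),plus=(404,489)).items():
    k[n]=p('top',295+c[0]/4.8,180+c[1]/4.8,.057);print(n,k[n])
print(np.linalg.norm(k['power']-k['minus']),np.linalg.norm(k['plus']-k['minus']))
pc=[p('top',295+a/4.8,180+b/4.8,.047) for a,b in [(114,74),(488,108),(464,408),(84,368)]]
print('panel',pc,np.mean(pc,0),np.linalg.norm(pc[0]-pc[1]),np.linalg.norm(pc[0]-pc[3]))
mc=[p('top',*a,.003) for a in [(429,216),(522,217),(526,312),(429,310)]]
print('mat',mc,np.mean(mc,0))
for n,f,c in (('near',(141,343),(111,327)),('far',(127,222),(97,194))):
    print(n,'foot',p('top',200+f[0]/3.5,175+f[1]/3.5,.008),'cap',p('top',200+c[0]/3.5,175+c[1]/3.5,.126))
sc=[p('top',200+a/3.5,175+b/3.5,0) for a,b in [(60,33),(220,33),(212,545),(42,545)]]
print('sheet',sc,np.mean(sc,0))
g=p('top',200+337/3.5,175+531/3.5,.126);print('green',g)
# predicted side proj
for q in [k['power'],k['plus']]: print(proj('side',q))
for q in ('near','far'): pass
```

```text
power [0.4535 0.0829 0.057 ]
minus [0.4464 0.0054 0.057 ]
plus [ 0.442 -0.056  0.057]
0.07782454625630657 0.06155745283879118
panel [array([0.6594, 0.0968, 0.047 ]), array([ 0.6444, -0.1005,  0.047 ]), array([ 0.4853, -0.0877,  0.047 ]), array([0.5023, 0.109 , 0.047 ])] [0.57285 0.0044  0.047  ] 0.19786937610454025 0.15757299895603943
mat [array([ 0.6205, -0.19  ,  0.003 ]), array([ 0.6219, -0.4278,  0.003 ]), array([ 0.3793, -0.427 ,  0.003 ]), array([ 0.3783, -0.1866,  0.003 ])] [ 0.5     -0.30785  0.003  ]
near foot [0.4617 0.2939 0.008 ] cap [0.4608 0.2936 0.126 ]
far foot [0.5511 0.3085 0.008 ] cap [0.5505 0.3076 0.126 ]
sheet [array([0.6962, 0.3675, 0.    ]), array([0.6985, 0.2466, 0.    ]), array([0.3177, 0.237 , 0.    ]), array([0.3155, 0.3594, 0.    ])] [0.506975 0.302625 0.      ]
green [0.3303 0.1394 0.126 ]
[[359.55588743 268.72480093]]
[[378.97512082 238.16895678]]
```

```bash
cat >> h.py <<'E'
def to(x,y,z,ydir=None):
    s=sensors.observe();q=R.from_rotvec(s['orientation']).as_matrix()
    print('t',round(s['time'],2),'p',np.round(s['eef_pos'],4),'F',np.round(s['ft_force'],1),'g',round(s['grip_width'],4),'xdir',np.round(q[:,0],3),'ydir',np.round(q[:,1],3),'zdir',np.round(q[:,2],3))
    print('shift mm',np.round(1000*q.T@(np.array([x,y,z])-s['eef_pos']),1))
    if ydir is not None: # tool down, y dir angle (rad)
        c,n=np.cos(ydir),np.sin(ydir); T=np.array([[0,c,-0.],[0,n,0],[-1,0,0]]);T[:,2]=np.cross(T[:,0],T[:,1])
        print('turn',np.round(R.from_matrix(q.T@T).as_rotvec(),4))
E
python3 -m inch '[[[0,-29,-22.8],[0,0,0],0],[[0,-29,-22.8],[0,0,0],0],[[0,-29,-22.8],[0,0,0],0],[[0,-29,-22.8],[0,0,0],0],[[0,-29,-22.8],[0,0,0],0],[[0,-29,-22.8],[0,0,0],0],[[0,-29,-22.8],[0,0,0],0],[[0,-29,-22.8],[0,0,0],0],[[0,-29,-22.8],[0,0,0],0],[[0,-29,-22.8],[0,0,0],0],[[0,-29,-22.8],[0,0,0],0],[[0,-29,-22.8],[0,0,0],0],[[0,-29,-22.8],[0,0,0],0],[[0,-29,-22.8],[0,0,0],0],[[0,-29,-22.8],[0,0,0],0],[[0,-29,-22.8],[0,0,0],0],[[0,-29,-22.8],[0,0,0],0],[[0,-29,-22.8],[0,0,0],0],[[0,-29,-22.8],[0,0,0],0],[[0,0,0],[0,0,0],0]]' 40
python3 -c "
from h import *
to(.4535,.083,.1,-.085)"
```

```text
time: 1.77
eef_pos: [0.4421, 0.0542, 0.231]
orientation: [2.036, 0.355, -2.036]
ft_force: [-0.5, -0.5, -0.1]
grip_width: 0.0001
t 1.77 p [0.4421 0.0542 0.231 ] F [-0.5 -0.5 -0.1] g 0.0001 xdir [-0.     0.002 -1.   ] ydir [ 0.336 -0.942 -0.002] zdir [-0.942 -0.336 -0.   ]
shift mm [131.  -23.  -20.3]
turn [-1.1432 -0.0017  0.0018]
```

```bash
python3 -m inch '[[[10,0,0],[-0.114,0,0],0],[[10,0,0],[-0.114,0,0],0],[[10,0,0],[-0.114,0,0],0],[[10,0,0],[-0.114,0,0],0],[[10,0,0],[-0.114,0,0],0],[[10,0,0],[-0.114,0,0],0],[[10,0,0],[-0.114,0,0],0],[[10,0,0],[-0.114,0,0],0],[[10,0,0],[-0.114,0,0],0],[[10,0,0],[-0.114,0,0],0],[[0,0,0],[0,0,0],0],[[0,0,0],[0,0,0],0]]'
python3 -c "
from h import *
to(.4535,.083,.08,-.085);snap('side','s1')"
```

```text
time: 2.77
eef_pos: [0.4408, 0.049, 0.1306]
orientation: [1.28, 1.162, -1.283]
ft_force: [0.3, -0.6, -0.9]
grip_width: 0.0
t 2.77 p [0.4408 0.049  0.1306] F [ 0.3 -0.6 -0.9] g 0.0 xdir [-0.002 -0.    -1.   ] ydir [ 0.995 -0.098 -0.002] zdir [-0.098 -0.995  0.   ]
shift mm [ 50.5   9.4 -35.1]
turn [-0.0133  0.0003  0.002 ]
```

View pics/s1.png

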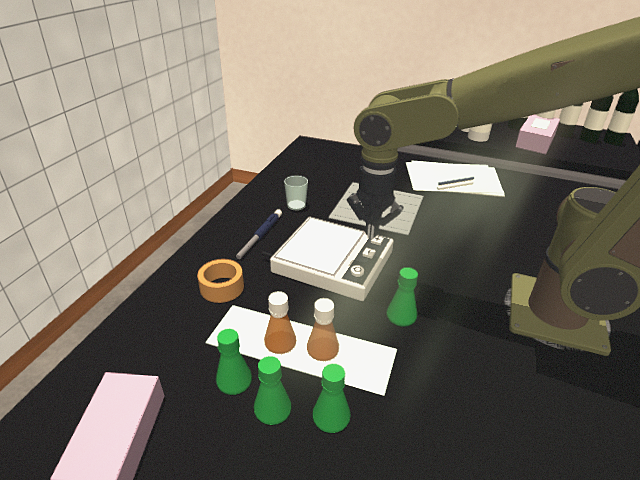

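The gripper is closed with its tips above the strip between the minus and plus keys. Next I'll shift over to the power key.

```bash
python3 -m inch '[[[0,5,-17.5],[0,0,0],0],[[0,4.5,-17.5],[0,0,0],0],[[20,0,0],[0,0,0],0],[[20,0,0],[0,0,0],0],[[10,0,0],[0,0,0],0],[[0,0,0],[0,0,0],0],[[0,0,0],[0,0,0],0],[[0,0,0],[0,0,0],0]]'
python3 -c "
from h import *
to(.4535,.083,.052,-.085);snap('top','t2');crop('t2','t2c',295,230,415,305,5)"
```

```text
time: 3.48
eef_pos: [0.4553, 0.0831, 0.0826]
orientation: [1.281, 1.161, -1.278]
ft_force: [1.0, -0.1, -0.2]
grip_width: 0.0004
t 3.48 p [0.4553 0.0831 0.0826] F [ 1.  -0.1 -0.2] g 0.0004 xdir [ 0.002  0.    -1.   ] ydir [ 0.995 -0.096  0.002] zdir [-0.096 -0.995 -0.   ]
shift mm [30.6 -1.8  0.3]
turn [-0.0108 -0.0003 -0.002 ]
```

View pics/t2c.png

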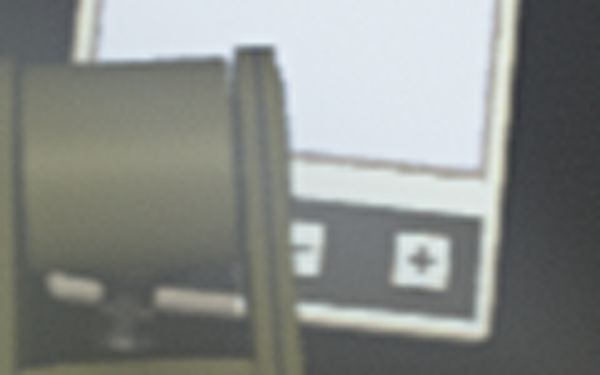

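```bash
python3 -m inch '[[[10,0,0],[0,0,0],0],[[10,0,0],[0,0,0],0],[[5,0,0],[0,0,0],0],[[0,0,0],[0,0,0],0],[[0,0,0],[0,0,0],0]]'
python3 -m inch '[[[2,0,0],[0,0,0],0],[[2,0,0],[0,0,0],0],[[0,0,0],[0,0,0],0],[[0,0,0],[0,0,0],0]]'
```

```text
time: 3.95
eef_pos: [0.4537, 0.0831, 0.0558]
orientation: [1.278, 1.164, -1.281]
ft_force: [-1.1, -1.1, 1.2]
grip_width: -0.0002
time: 4.28
eef_pos: [0.4543, 0.0832, 0.0525]
orientation: [1.279, 1.163, -1.279]
ft_force: [-2.5, 0.3, 3.5]
grip_width: -0.0002
```

```bash
python3 -m inch '[[[1,0,0],[0,0,0],0],[[0,0,0],[0,0,0],0],[[0,0,0],[0,0,0],0],[[0,0,0],[0,0,0],0]]'; python3 -c "
from h import *
snap('side','s3');crop('s3','s3c',250,200,420,310,4)"
```

```text
time: 4.62
eef_pos: [0.4544, 0.0832, 0.052]
orientation: [1.279, 1.163, -1.279]
ft_force: [-4.1, -0.7, 7.1]
grip_width: -0.0005
```

View pics/s3c.png

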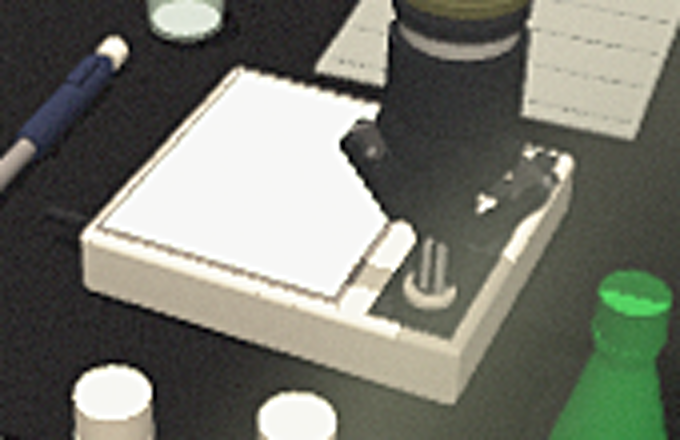

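The panel is lit and the power key is bottomed at about 7 N. Plus key next.

```bash
python3 -m inch '[[[-10,0,0],[0,0,0],0],[[-15,0,0],[0,0,0],0],[[0,0.5,35],[0,0,0],0],[[0,0.5,35],[0,0,0],0],[[0,0.5,35],[0,0,0],0],[[0,0.5,34.5],[0,0,0],0],[[0,0,0],[0,0,0],0],[[0,0,0],[0,0,0],0],[[0,0,0],[0,0,0],0]]'; python3 -c "
from h import *
to(.442,-.056,.052,-.085);snap('top','t4');snap('side','s4');crop('s4','s4c',250,200,420,310,4)"
```

```text
time: 5.42
eef_pos: [0.4432, -0.0558, 0.0764]
orientation: [1.28, 1.162, -1.279]
ft_force: [0.3, -0.1, -0.1]
grip_width: 0.0002
t 5.42 p [ 0.4432 -0.0558  0.0764] F [ 0.3 -0.1 -0.1] g 0.0002 xdir [ 0.  0. -1.] ydir [ 0.995 -0.096  0.   ] zdir [-0.096 -0.995 -0.   ]
shift mm [24.4 -1.2  0.4]
turn [-0.0108 -0.0004 -0.0004]
```

View pics/s4c.png

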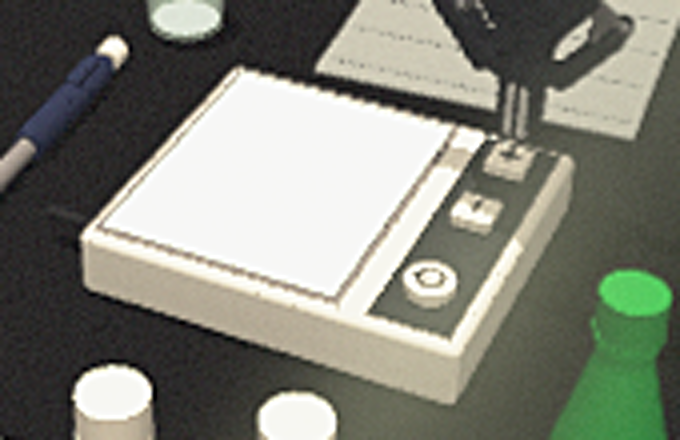

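The fingers are above the plus key and the other keys are clear. I'll press to z of about 0.0515.

```bash
python3 -m inch '[[[10,0,0],[0,0,0],0],[[9,0,0],[0,0,0],0],[[3,0,0],[0,0,0],0],[[3,0,0],[0,0,0],0],[[0,0,0],[0,0,0],0],[[0,0,0],[0,0,0],0],[[0,0,0],[0,0,0],0]]'
```

```text
time: 6.1
eef_pos: [0.4428, -0.055, 0.0519]
orientation: [1.278, 1.166, -1.28]
ft_force: [-5.6, 2.3, 9.4]
grip_width: -0.0
```

```bash
python3 -m inch '[[[-8,0,0],[0,0,0],0],[[-7,0,0],[0,0,0],0],[[0,0,0],[0,0,0],0],[[0,0,0],[0,0,0],0],[[0,0,0],[0,0,0],0]]'; python3 -c "
from h import *
snap('side','s5');crop('s5','s5c',250,200,420,310,4)"
python3 -m inch '[[[5,0,0],[0,0,0],0],[[4,0,0],[0,0,0],0],[[3,0,0],[0,0,0],0],[[3,0,0],[0,0,0],0],[[0,0,0],[0,0,0],0],[[0,0,0],[0,0,0],0],[[0,0,0],[0,0,0],0]]'
```

```text
time: 6.52
eef_pos: [0.4428, -0.0558, 0.066]
orientation: [1.279, 1.163, -1.279]
ft_force: [0.4, 0.2, -0.6]
grip_width: 0.0001
time: 7.15
eef_pos: [0.443, -0.0558, 0.0519]
orientation: [1.278, 1.164, -1.28]
ft_force: [-3.4, 0.6, 9.4]
grip_width: 0.0002
```

View pics/s5c.png

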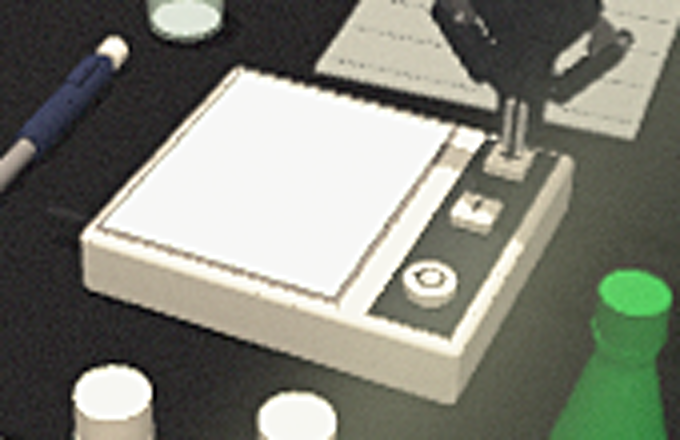

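```bash
python3 -m inch '[[[-15,0,0],[0,0,0],20],[[-35,0,0],[0,0,0],70],[[-40,0,0],[0,0,0],70],[[-40,0,0],[0,0,0],70],[[-40,0,0],[0,0,0],70],[[-30,0,0],[0,0,0],70],[[0,0,-38],[0,0,0],70],[[0,0,-38],[0,0,0],70],[[0,0,-38],[0,0,0],70],[[0,0,-38],[0,0,0],70],[[0,0,-38],[0,0,0],70],[[0,0,-38],[0,0,0],70],[[0,0,-38],[0,0,0],70],[[0,0,-38],[0,0,0],70],[[0,0,-38],[0,0,0],70],[[0,0,0],[0,0,0],70]]'
python3 -m inch '[[[0,0,0],[-0.111,0,0],75],[[0,0,0],[-0.111,0,0],75],[[0,0,0],[-0.111,0,0],75],[[0,0,0],[-0.111,0,0],75],[[0,0,0],[-0.111,0,0],75],[[0,0,0],[-0.111,0,0],75],[[0,0,0],[-0.111,0,0],75],[[0,0,0],[-0.111,0,0],75],[[0,0,0],[-0.111,0,0],75],[[0,0,0],[0,0,0],75],[[0,0,0],[0,0,0],75]]'
python3 -c "
from h import *
to(.461,.2937,.2,.9);snap('side','s6');snap('top','t6')"
```

```text
time: 8.48
eef_pos: [0.475, 0.2897, 0.2501]
orientation: [1.275, 1.168, -1.276]
ft_force: [-0.2, -0.6, -0.6]
grip_width: 0.07
time: 9.4
eef_pos: [0.4754, 0.2842, 0.2507]
orientation: [0.524, 1.507, -0.525]
ft_force: [0.1, -0.1, -0.1]
grip_width: 0.075
t 9.4 p [0.4754 0.2842 0.2507] F [ 0.1 -0.1 -0.1] g 0.075 xdir [-0.001 -0.001 -1.   ] ydir [ 0.621  0.784 -0.001] zdir [ 0.784 -0.621 -0.   ]
shift mm [ 50.7  -1.5 -17.2]
turn [ 0.0009 -0.0004  0.001 ]
```

View pics/s6.png

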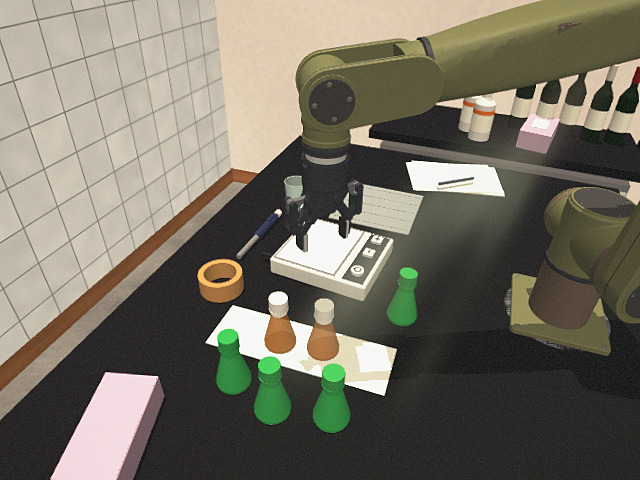

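View pics/t6.png

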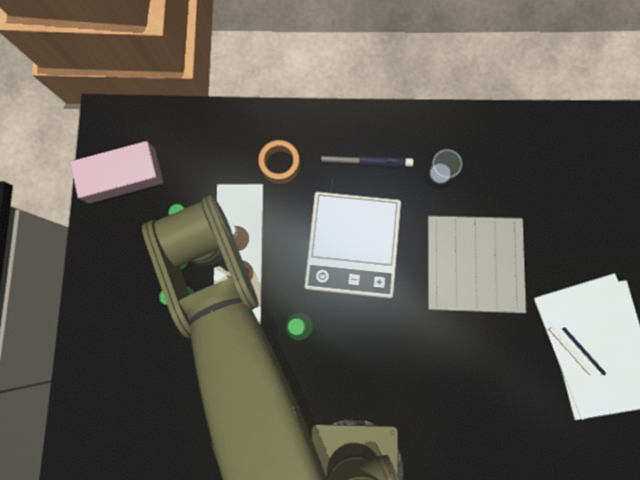

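The flasks haven't moved: in the side view their caps are at (323,305) and (278,300). Moving over the near one and descending.

```bash
python3 -m inch '[[[20,-0.7,-8.6],[0,0,0],75],[[20,-0.8,-8.6],[0,0,0],75],[[20,0,0],[0,0,0],75],[[20,0,0],[0,0,0],75],[[15,0,0],[0,0,0],75],[[10,0,0],[0,0,0],75],[[0,0,0],[0,0,0],75],[[0,0,0],[0,0,0],75]]'
python3 -c "
from h import *
to(.461,.2937,.093,.9);snap('side','s7');crop('s7','s7c',240,250,400,370,4.5)"
```

```text
time: 10.17
eef_pos: [0.4611, 0.294, 0.1462]
orientation: [0.522, 1.507, -0.523]
ft_force: [0.7, -0.1, 0.0]
grip_width: 0.0752
t 10.17 p [0.4611 0.294  0.1462] F [ 0.7 -0.1  0. ] g 0.0752 xdir [-0.001 -0.    -1.   ] ydir [ 0.619  0.785 -0.001] zdir [ 0.785 -0.619 -0.   ]
shift mm [53.2 -0.2  0.1]
turn [ 0.0034 -0.0003  0.0007]
```

View pics/s7c.png

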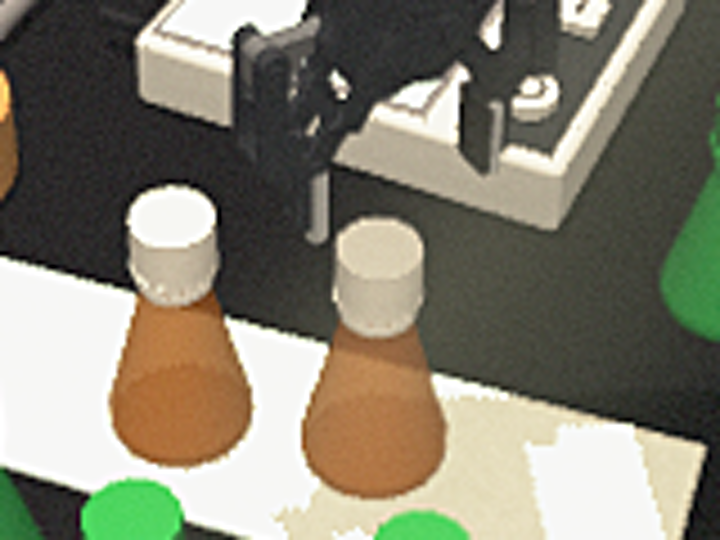

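```bash
python3 -c "
from h import *
c=np.array([.461,.294,.155]);d=np.array([.619,.785,0])*.0375
for p in (c-d,c+d,[.461,.2937,.126],[.461,.2937,0.0],[.551,.308,.126]): print((proj('side',p)[0]-[240,250])*4.5)"
```

```text
[469.62555059 162.89735962]
[315.93025373 224.2477685 ]
[392.50222155 244.08361964]
[384.70837356 445.40673774]
[183.2298416  212.36302397]
```

```bash
python3 -c "
from h import *
for n in('top','side'):
  print(n,np.round(cv2.Rodrigues(cam(n)[2])[0],2).tolist())
# side-only positions assuming known height
print(pix2z('side',240+380/4.5,250+248/4.5,.126),pix2z('side',240+172/4.5,250+217/4.5,.126))
print('keys',pix2z('side',357.5,270,.057),pix2z('side',377,239.5,.057))"
```

```text
top [[0.02, -1.0, -0.01], [-0.99, -0.02, -0.16], [0.16, 0.02, -0.99]]
side [[-0.94, -0.35, 0.01], [-0.22, 0.54, -0.81], [0.28, -0.76, -0.58]]
[0.46509525 0.29787163 0.126     ] [0.55425328 0.31243084 0.126     ]
keys [0.4566377  0.08922912 0.057     ] [ 0.44524291 -0.04830758  0.057     ]
```

```bash
python3 -m inch '[[[10,2.5,0.3],[0,0,0],75],[[15,0,0],[0,0,0],75],[[15,0,0],[0,0,0],75],[[8,0,0],[0,0,0],75],[[5,0,0],[0,0,0],75],[[0,0,0],[0,0,0],75],[[0,0,0],[0,0,0],75]]'
python3 -c "
from h import *
to(.463,.2957,.093,.9);snap('side','s8');crop('s8','s8c',240,250,400,370,4.5)"
```

```text
time: 10.8
eef_pos: [0.4632, 0.296, 0.0937]
orientation: [0.522, 1.507, -0.522]
ft_force: [-0.1, -0.7, 0.9]
grip_width: 0.075
t 10.8 p [0.4632 0.296  0.0937] F [-0.1 -0.7  0.9] g 0.075 xdir [ 0.  0. -1.] ydir [0.619 0.786 0.001] zdir [ 0.786 -0.619  0.   ]
shift mm [ 0.7 -0.4  0. ]
turn [ 0.0039  0.0002 -0.0005]
```

View pics/s8c.png

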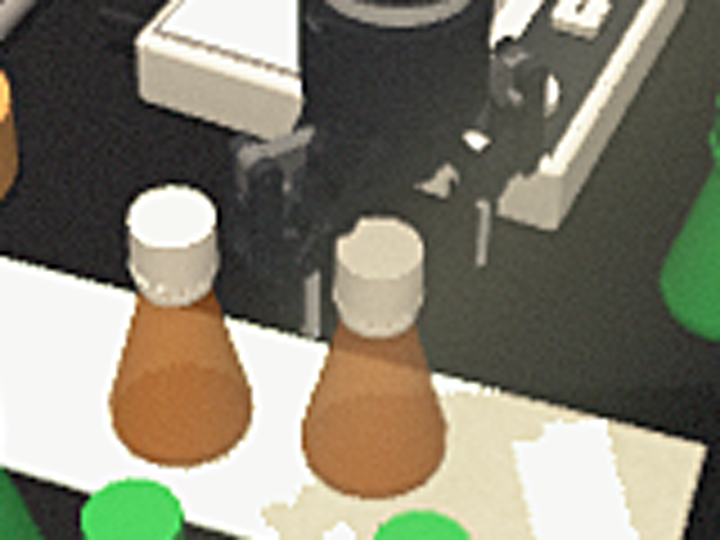

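Run:
```python
from h import *
im=cv2.imread('pics/s8.png')[230:370,240:400]
S=5; im=cv2.resize(im,None,fx=S,fy=S,interpolation=cv2.INTER_CUBIC)
c=np.array([.4632,.296,0]);y=np.array([.619,.786,0]);z=np.array([.786,-.619,0])
def P(p): return tuple(int(v) for v in (proj('side',p)[0]-[240,230])*S)
for s in(-1,1):
  for d,col in((.0375,(0,0,255)),(.050,(0,255,255))):
    q=[c+s*d*y+w*z+[0,0,h] for w,h in((-.011,.1),(.011,.1),(.011,.13),(-.011,.13))]
    cv2.polylines(im,[np.array([P(a) for a in q])],True,col,1)
for h in(.098,.126):
    cv2.polylines(im,[np.array([P([.463+.019*np.cos(a),.2957+.019*np.sin(a),h]) for a in np.linspace(0,6.28,30)])],True,(255,0,0),1)
cv2.imwrite('pics/s8o.png',im)
```

```text
(no output)
```

View pics/s8o.png

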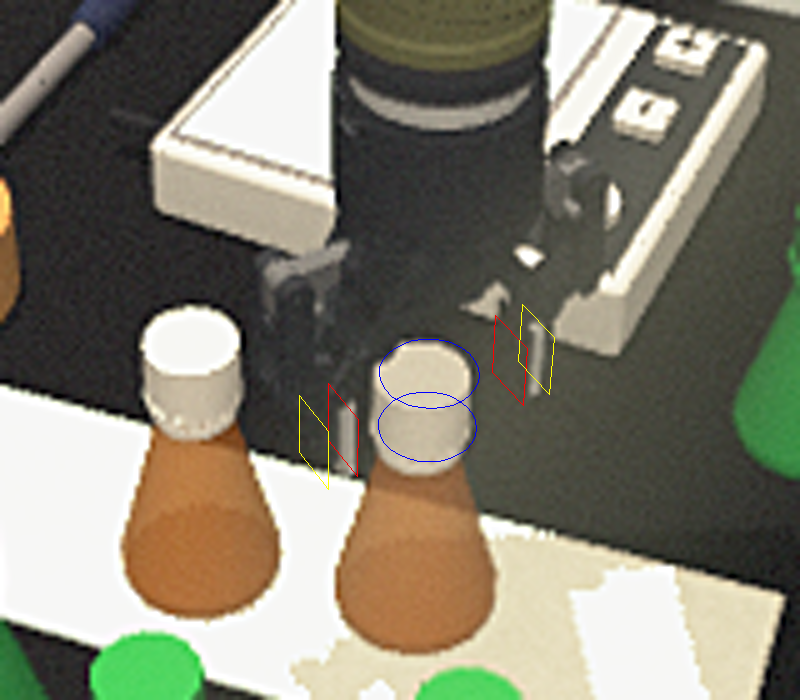

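The projected pads agree with the picture: visible pad strips at about (347,435) and (537,358), with the cap between them within 3 mm. Closing now.

```bash
python3 -m inch '[[[0,0,0],[0,0,0],60],[[0,0,0],[0,0,0],50],[[0,0,0],[0,0,0],45],[[0,0,0],[0,0,0],42],[[0,0,0],[0,0,0],40],[[0,0,0],[0,0,0],38],[[0,0,0],[0,0,0],36],[[0,0,0],[0,0,0],34],[[0,0,0],[0,0,0],30],[[0,0,0],[0,0,0],30],[[0,0,0],[0,0,0],30],[[0,0,0],[0,0,0],30]]' 60
python3 -c "
from h import *
to(.463,.2957,.093,.9);snap('side','s9');crop('s9','s9c',240,250,400,370,4.5)"
```

```text
time: 11.85
eef_pos: [0.4635, 0.2963, 0.094]
orientation: [0.523, 1.506, -0.521]
ft_force: [1.7, 2.6, 3.6]
grip_width: 0.0367
t 11.85 p [0.4635 0.2963 0.094 ] F [1.7 2.6 3.6] g 0.0367 xdir [ 0.002  0.001 -1.   ] ydir [0.619 0.786 0.002] zdir [ 0.786 -0.619  0.001]
shift mm [ 1.  -0.8 -0. ]
turn [ 0.004   0.0005 -0.0018]
```

View pics/s9c.png

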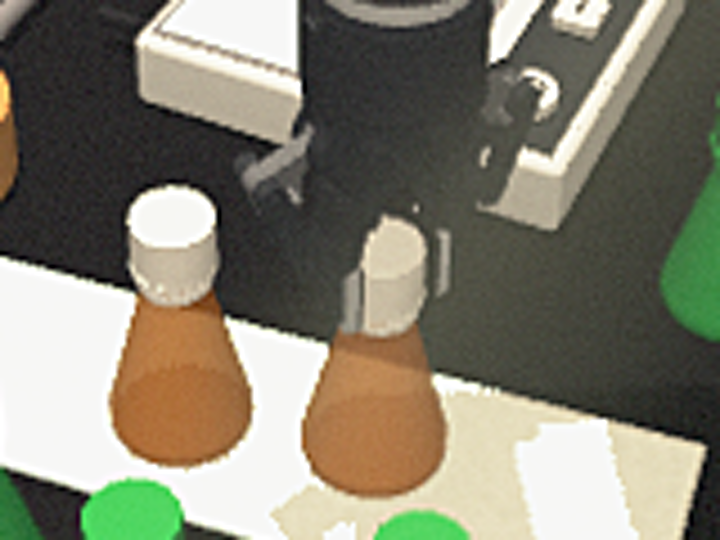

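```bash
python3 -m inch '[[[-3,0,0],[0,0,0],30],[[-5,0,0],[0,0,0],30],[[-10,0,0],[0,0,0],30],[[-20,0,0],[0,0,0],30],[[-25,0,0],[0,0,0],30],[[-25,0,0],[0,0,0],30],[[-25,0,0],[0,0,0],30],[[-15,0,0],[0,0,0],30],[[0,0,0],[0,0,0],30],[[0,0,0],[0,0,0],30],[[0,0,0],[0,0,0],30]]'
python3 -c "
from h import *
to(.58,.01,.22,-.085);snap('side','s10')"
```

```text
time: 12.82
eef_pos: [0.4619, 0.2953, 0.2196]
orientation: [0.52, 1.509, -0.524]
ft_force: [0.7, -0.3, -2.6]
grip_width: 0.0364
t 12.82 p [0.4619 0.2953 0.2196] F [ 0.7 -0.3 -2.6] g 0.0364 xdir [-0.003 -0.002 -1.   ] ydir [ 0.618  0.786 -0.003] zdir [ 0.786 -0.618 -0.001]
shift mm [  -0.3 -151.1  269.2]
turn [9.89e-01 3.00e-04 3.20e-03]
```

View pics/s10.png

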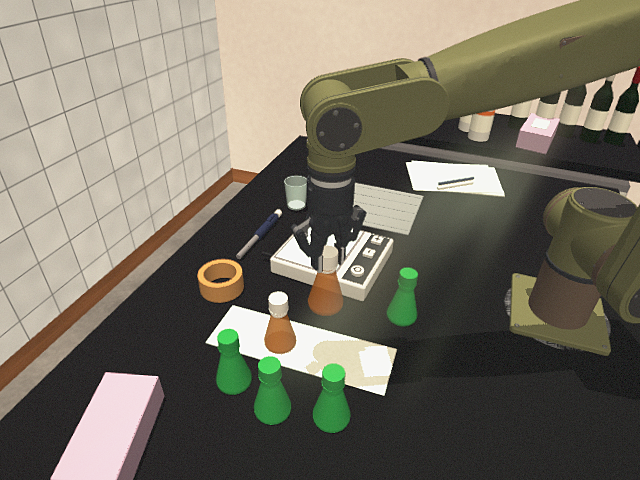

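Flask 2 hangs in the grip (weight about 2.6 N) with its foot clear. Carrying it over the panel.

```bash
python3 -m inch '[[[-2,-8,8],[0,0,0],30],[[-2,-17,17],[0,0,0],30],[[-2,-17,17.5],[0,0,0],30],[[-2,-17,17.5],[0,0,0],30],[[-2,-17,17.5],[0,0,0],30],[[-2,-17,17.5],[0,0,0],30],[[-2,-17,17.5],[0,0,0],30],[[-2,-17,17.5],[0,0,0],30],[[-2,-17,17.5],[0,0,0],30],[[-2,-17,17.5],[0,0,0],30],[[0,-17,17.5],[0,0,0],30],[[0,-14,15],[0,0,0],30],[[0,-8,9],[0,0,0],30],[[0,0,0],[0,0,0],30]]'
python3 -m inch '[[[0,0,0],[0.1,0,0],30],[[0,0,0],[0.1,0,0],30],[[0,0,0],[0.1,0,0],30],[[0,0,0],[0.1,0,0],30],[[0,0,0],[0.1,0,0],30],[[0,0,0],[0.1,0,0],30],[[0,0,0],[0.1,0,0],30],[[0,0,0],[0.1,0,0],30],[[0,0,0],[0.1,0,0],30],[[0,0,0],[0.1,0,0],30],[[0,0,0],[0,0,0],30]]'
python3 -c "
from h import *
to(.507,.01,.23,-.085);snap('side','s11')"
```

```text
time: 14.03
eef_pos: [0.5011, 0.0087, 0.2403]
orientation: [0.524, 1.508, -0.526]
ft_force: [0.3, 0.8, -1.8]
grip_width: 0.0365
time: 14.95
eef_pos: [0.501, 0.0117, 0.2406]
orientation: [1.28, 1.163, -1.281]
ft_force: [-0.7, 0.2, -2.0]
grip_width: 0.0367
t 14.95 p [0.501  0.0117 0.2406] F [-0.7  0.2 -2. ] g 0.0367 xdir [-0.001  0.001 -1.   ] ydir [ 0.995 -0.096 -0.002] zdir [-0.096 -0.995 -0.   ]
shift mm [10.6  6.2  1.2]
turn [-0.0116 -0.0004  0.0015]
```

View pics/s11.png

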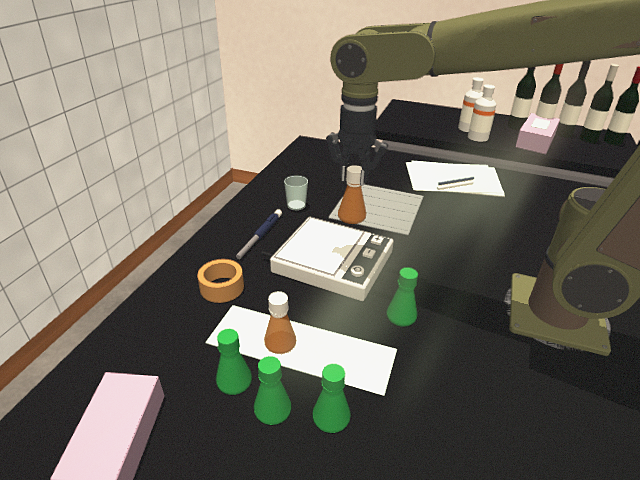

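Held upright over the panel. Now leaning 45°.

```bash
python3 -m inch '[[[0,0,0],[0,0,0.04],30],[[0,0,0],[0,0,0.07],30],[[0,0,0],[0,0,0.08],30],[[0,0,0],[0,0,0.08],30],[[0,0,0],[0,0,0.08],30],[[0,0,0],[0,0,0.08],30],[[0,0,0],[0,0,0.08],30],[[0,0,0],[0,0,0.08],30],[[0,0,0],[0,0,0.08],30],[[0,0,0],[0,0,0.075],30],[[0,0,0],[0,0,0.04],30],[[0,0,0],[0,0,0],30],[[0,0,0],[0,0,0],30]]'
python3 -c "
from h import *
s,q=st();t=s['eef_pos']+q[:,0]*.094;print('foot',t,'panel z',t[2]-.047,np.degrees(np.arccos(-q[2,0])));snap('side','s12');crop('s12','s12c',260,100,420,290,3.1)"
```

```text
time: 16.08
eef_pos: [0.5007, 0.0113, 0.2403]
orientation: [1.516, 0.548, -0.689]
ft_force: [0.3, -0.6, -1.8]
grip_width: 0.0368
t 16.08 p [0.5007 0.0113 0.2403] F [ 0.3 -0.6 -1.8] g 0.0368
j [-0.078 -0.715  2.429 -0.021  0.646  0.028]
[[ 0.702  0.706 -0.094]
 [-0.067 -0.066 -0.996]
 [-0.709  0.705  0.001]]
foot [0.56669194 0.00499489 0.17367538] panel z 0.12667537526614492 44.833947934229194
```

View pics/s12c.png

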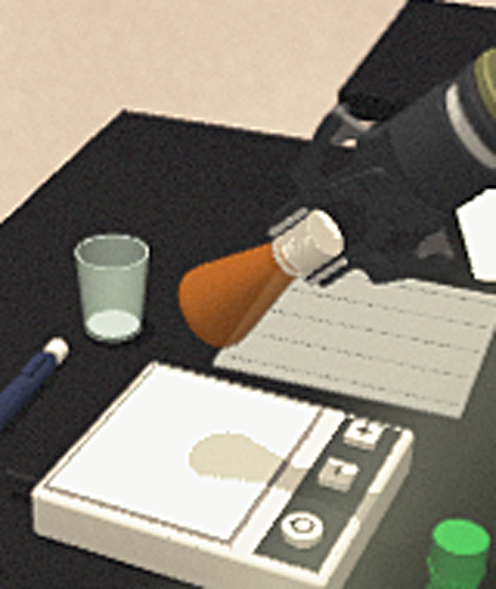

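The flask leans 45°, with its shadow on the panel and its foot about 127 mm above it. I'll lower it to about 60 mm, then hold.

```bash
python3 -m inch '[[[8,-5,0],[0,0,0],30],[[12,-7.5,0],[0,0,0],30],[[12,-7.5,0],[0,0,0],30],[[12,-7.5,0],[0,0,0],30],[[8,-5,0],[0,0,0],30],[[4,-2.5,0],[0,0,0],30],[[0,0,0],[0,0,0],30]]'
python3 -c "
from h import *
s,q=st();t=s['eef_pos']+q[:,0]*.094;print('foot',t,'panel z',t[2]-.047,np.degrees(np.arccos(-q[2,0])));snap('side','s13');crop('s13','s13c',260,100,420,290,3.1)"
```

```text
time: 16.72
eef_pos: [0.5159, 0.0096, 0.175]
orientation: [1.517, 0.548, -0.691]
ft_force: [1.0, -0.5, -1.4]
grip_width: 0.0367
t 16.72 p [0.5159 0.0096 0.175 ] F [ 1.  -0.5 -1.4] g 0.0367
j [-0.079 -0.587  2.471 -0.026  0.477  0.035]
[[ 0.701  0.707 -0.096]
 [-0.068 -0.068 -0.995]
 [-0.71   0.704  0.   ]]
foot [0.58176281 0.00319922 0.10824914] panel z 0.06124913601997986 44.76790670923223
```

View pics/s13c.png

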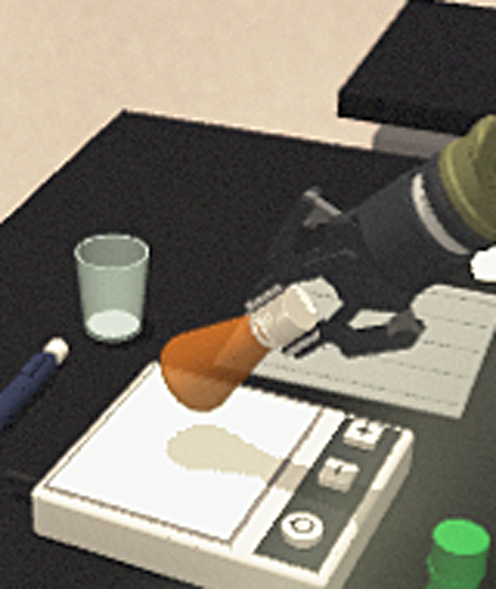

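The foot is about 61 mm above the panel and clear of it, leaning 44.8°. Holding for over 3 s.

```bash
Z='x'; python3 -m inch '[[[0,0,0],[0,0,0],30],[[0,0,0],[0,0,0],30],[[0,0,0],[0,0,0],30],[[0,0,0],[0,0,0],30],[[0,0,0],[0,0,0],30],[[0,0,0],[0,0,0],30],[[0,0,0],[0,0,0],30],[[0,0,0],[0,0,0],30],[[0,0,0],[0,0,0],30],[[0,0,0],[0,0,0],30],[[0,0,0],[0,0,0],30],[[0,0,0],[0,0,0],30],[[0,0,0],[0,0,0],30],[[0,0,0],[0,0,0],30],[[0,0,0],[0,0,0],30],[[0,0,0],[0,0,0],30],[[0,0,0],[0,0,0],30],[[0,0,0],[0,0,0],30],[[0,0,0],[0,0,0],30],[[0,0,0],[0,0,0],30]]'
python3 -m inch '[[[0,0,0],[0,0,0],30],[[0,0,0],[0,0,0],30],[[0,0,0],[0,0,0],30],[[0,0,0],[0,0,0],30],[[0,0,0],[0,0,0],30],[[0,0,0],[0,0,0],30],[[0,0,0],[0,0,0],30],[[0,0,0],[0,0,0],30],[[0,0,0],[0,0,0],30],[[0,0,0],[0,0,0],30],[[0,0,0],[0,0,0],30],[[0,0,0],[0,0,0],30],[[0,0,0],[0,0,0],30],[[0,0,0],[0,0,0],30],[[0,0,0],[0,0,0],30],[[0,0,0],[0,0,0],30],[[0,0,0],[0,0,0],30],[[0,0,0],[0,0,0],30],[[0,0,0],[0,0,0],30],[[0,0,0],[0,0,0],30]]'
python3 -c "
from h import *
st();snap('side','s14');crop('s14','s14c',200,100,440,380,2.1)"
```

```text
time: 18.43
eef_pos: [0.5162, 0.0096, 0.177]
orientation: [1.518, 0.545, -0.688]
ft_force: [-0.6, 0.4, -1.6]
grip_width: 0.0367
time: 20.1
eef_pos: [0.5162, 0.0095, 0.177]
orientation: [1.518, 0.545, -0.688]
ft_force: [0.0, 0.6, -2.2]
grip_width: 0.0368
t 20.1 p [0.5162 0.0095 0.177 ] F [ 0.   0.6 -2.2] g 0.0368
j [-0.079 -0.59   2.471 -0.026  0.476  0.035]
[[ 0.704  0.704 -0.096]
 [-0.068 -0.068 -0.995]
 [-0.707  0.707 -0.   ]]
```

View pics/s14c.png

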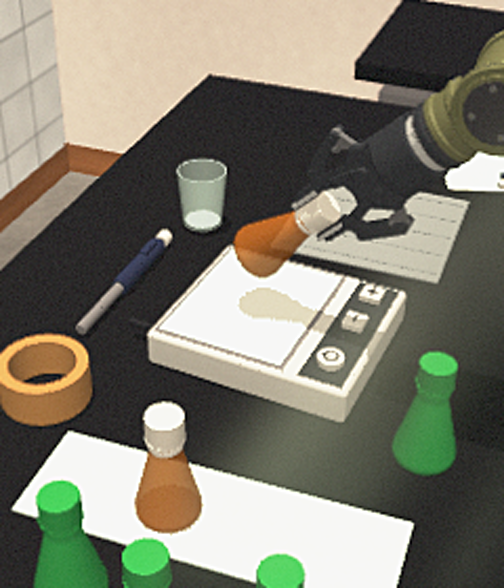

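The hold lasted 3.4 s without moving. Raising and levelling.

```bash
python3 -m inch '[[[-5,5,0],[0,0,0],30],[[-10,10,0],[0,0,0],30],[[-11,11,0],[0,0,0],30],[[-11,11,0],[0,0,0],30],[[-8,8,0],[0,0,0],30],[[-4,4,0],[0,0,0],30]]'
python3 -m inch '[[[0,0,0],[0,0,-0.04],30],[[0,0,0],[0,0,-0.07],30],[[0,0,0],[0,0,-0.08],30],[[0,0,0],[0,0,-0.08],30],[[0,0,0],[0,0,-0.08],30],[[0,0,0],[0,0,-0.08],30],[[0,0,0],[0,0,-0.08],30],[[0,0,0],[0,0,-0.08],30],[[0,0,0],[0,0,-0.08],30],[[0,0,0],[0,0,-0.075],30],[[0,0,0],[0,0,-0.04],30],[[0,0,0],[0,0,0],30],[[0,0,0],[0,0,0],30]]'
python3 -c "
from h import *
to(.55,-.34,.24,-.5)"
```

```text
time: 20.65
eef_pos: [0.5171, 0.0095, 0.2496]
orientation: [1.519, 0.542, -0.685]
ft_force: [0.4, 0.4, -1.6]
grip_width: 0.0362
time: 21.73
eef_pos: [0.5167, 0.0095, 0.2457]
orientation: [1.28, 1.162, -1.279]
ft_force: [-0.5, -0.2, -1.5]
grip_width: 0.0363
t 21.73 p [0.5167 0.0095 0.2457] F [-0.5 -0.2 -1.5] g 0.0363 xdir [ 0. -0. -1.] ydir [ 0.995 -0.096  0.   ] zdir [-0.096 -0.995  0.   ]
shift mm [  5.8  66.6 344.7]
turn [ 4.04e-01 -1.00e-04 -4.00e-04]
```

```bash
python3 -m inch '[[[0,3,15],[0,0,0],30],[[0,5,26],[0,0,0],30],[[0,6,30],[0,0,0],30],[[0,6,30],[0,0,0],30],[[0,6,30],[0,0,0],30],[[0,6,30],[0,0,0],30],[[0,6,30],[0,0,0],30],[[0,6,30],[0,0,0],30],[[0,6,30],[0,0,0],30],[[0,6,30],[0,0,0],30],[[0,6,30],[0,0,0],30],[[0,3,20],[0,0,0],30],[[0,1.5,13],[0,0,0],30],[[0,0,0],[0,0,0],30],[[0,0,0],[0,0,0],30]]'
python3 -c "
from h import *
to(.55,-.34,.097,-.085);snap('side','s15');snap('top','t15')"
```

```text
time: 22.98
eef_pos: [0.5491, -0.339, 0.2461]
orientation: [1.281, 1.162, -1.28]
ft_force: [0.8, 0.4, -1.3]
grip_width: 0.0368
t 22.98 p [ 0.5491 -0.339   0.2461] F [ 0.8  0.4 -1.3] g 0.0368 xdir [ 0.     0.001 -1.   ] ydir [ 0.995 -0.097  0.   ] zdir [-0.097 -0.995 -0.001]
shift mm [149.1   0.9   1. ]
turn [-0.0117 -0.0006 -0.0001]
```

View pics/s15.png

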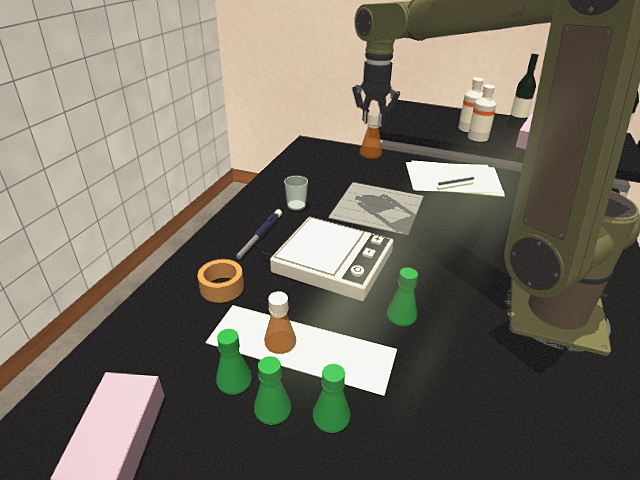

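View pics/t15.png

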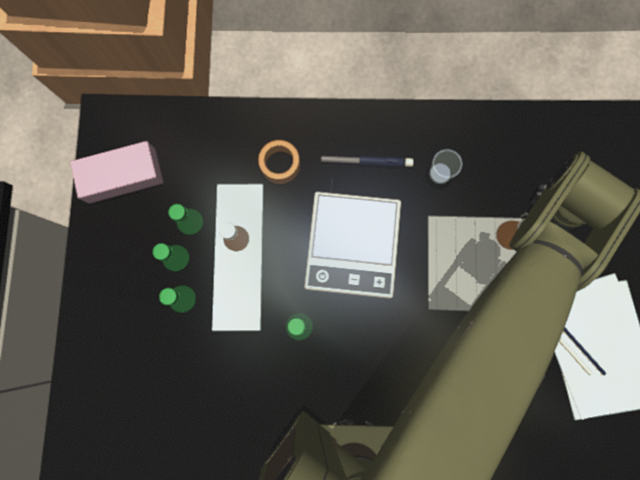

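The flask is over the mat and the third-place flask hasn't moved (cap near (278,300) in the side view). Lowering.

```bash
python3 -m inch '[[[15,0,0],[0,0,0],30],[[25,0,0],[0,0,0],30],[[25,0,0],[0,0,0],30],[[25,0,0],[0,0,0],30],[[20,0,0],[0,0,0],30],[[15,0,0],[0,0,0],30],[[10,0,0],[0,0,0],30],[[5,0,0],[0,0,0],30],[[2,0,0],[0,0,0],30],[[0,0,0],[0,0,0],30],[[0,0,0],[0,0,0],30]]'
python3 -m inch '[[[2,0,0],[0,0,0],30],[[2,0,0],[0,0,0],30],[[1,0,0],[0,0,0],30],[[0,0,0],[0,0,0],30],[[0,0,0],[0,0,0],30]]'
```

```text
time: 24.0
eef_pos: [0.5503, -0.3398, 0.1058]
orientation: [1.279, 1.16, -1.279]
ft_force: [-0.4, 0.3, -1.6]
grip_width: 0.0367
time: 24.42
eef_pos: [0.5494, -0.3392, 0.0992]
orientation: [1.28, 1.162, -1.28]
ft_force: [0.3, 1.0, -1.4]
grip_width: 0.0363
```

```bash
python3 -m inch '[[[1,0,0],[0,0,0],30],[[1,0,0],[0,0,0],30],[[0,0,0],[0,0,0],30],[[0,0,0],[0,0,0],30]]'
python3 -m inch '[[[1,0,0],[0,0,0],30],[[0,0,0],[0,0,0],30],[[0,0,0],[0,0,0],30]]'
```

```text
time: 24.75
eef_pos: [0.5495, -0.3392, 0.0972]
orientation: [1.28, 1.162, -1.28]
ft_force: [-0.6, 0.3, -1.9]
grip_width: 0.0362
time: 25.0
eef_pos: [0.5497, -0.3394, 0.097]
orientation: [1.279, 1.162, -1.279]
ft_force: [-1.4, 0.8, 2.5]
grip_width: 0.0366
```

Contact with the mat: the force rose to +2.5 N at z = 0.097, as expected. Opening gently.

```bash
python3 -m inch '[[[0,0,0],[0,0,0],38],[[0,0,0],[0,0,0],40],[[0,0,0],[0,0,0],43],[[0,0,0],[0,0,0],47],[[0,0,0],[0,0,0],55],[[0,0,0],[0,0,0],65],[[0,0,0],[0,0,0],75],[[0,0,0],[0,0,0],75],[[0,0,0],[0,0,0],75]]'
python3 -c "
from h import *
st();snap('side','s16');crop('s16','s16c',300,60,440,240,3.2)"
```

```text
time: 25.75
eef_pos: [0.5495, -0.3392, 0.0963]
orientation: [1.28, 1.162, -1.28]
ft_force: [-0.0, 0.1, -0.8]
grip_width: 0.0752
t 25.75 p [ 0.5495 -0.3392  0.0963] F [-0.   0.1 -0.8] g 0.0752
j [-0.636  0.229  1.768  0.     1.145 -0.54 ]
[[ 0.     0.995 -0.096]
 [-0.    -0.096 -0.995]
 [-1.     0.    -0.   ]]
```

View pics/s16c.png

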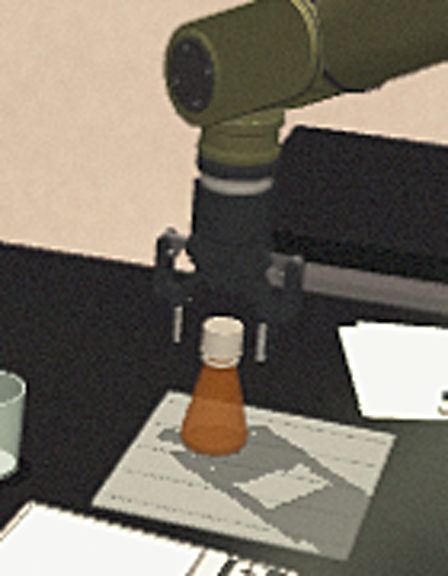

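Flask 2 stands on the mat and is released. Lifting and going to the next flask.

```bash
python3 -m inch '[[[-15,0,0],[0,0,0],75],[[-30,0,0],[0,0,0],75],[[-40,0,0],[0,0,0],75],[[-40,0,0],[0,0,0],75],[[-28,0,0],[0,0,0],75],[[0,-2,-20],[0,0,0],75],[[0,-3,-35],[0,0,0],75],[[0,-3.5,-38],[0,0,0],75],[[0,-3.5,-38],[0,0,0],75],[[0,-3.5,-38],[0,0,0],75],[[0,-3.5,-38],[0,0,0],75],[[0,-3.5,-38],[0,0,0],75],[[0,-3.5,-38],[0,0,0],75],[[0,-3.5,-38],[0,0,0],75],[[0,-3.5,-38],[0,0,0],75],[[0,-3.5,-38],[0,0,0],75],[[0,-3.5,-38],[0,0,0],75],[[0,-3.5,-38],[0,0,0],75],[[0,-3.5,-38],[0,0,0],75],[[0,-3.5,-38],[0,0,0],75]]'
python3 -m inch '[[[0,-3.5,-35],[0,0,0],75],[[0,-3,-30],[0,0,0],75],[[0,-2,-18],[0,0,0],75],[[0,0,0],[0,0,0],75],[[0,0,0],[0,0,0],75]]'
python3 -c "
from h import *
to(.5525,.31,.093,-.096);snap('side','s17');snap('top','t17');crop('s17','s17c',190,230,390,380,4)"
```

```text
time: 27.47
eef_pos: [0.5516, 0.2141, 0.251]
orientation: [1.281, 1.161, -1.278]
ft_force: [0.6, -0.3, 0.1]
grip_width: 0.0748
time: 27.88
eef_pos: [0.5512, 0.2963, 0.2502]
orientation: [1.278, 1.163, -1.278]
ft_force: [-0.5, -0.1, 0.0]
grip_width: 0.0749
t 27.88 p [0.5512 0.2963 0.2502] F [-0.5 -0.1  0. ] g 0.0749 xdir [ 0.001 -0.    -1.   ] ydir [ 0.996 -0.094  0.001] zdir [-0.094 -0.996  0.   ]
shift mm [ 1.572e+02 -1.000e-01 -1.380e+01]
turn [ 0.002   0.0001 -0.0008]
```

View pics/s17c.png

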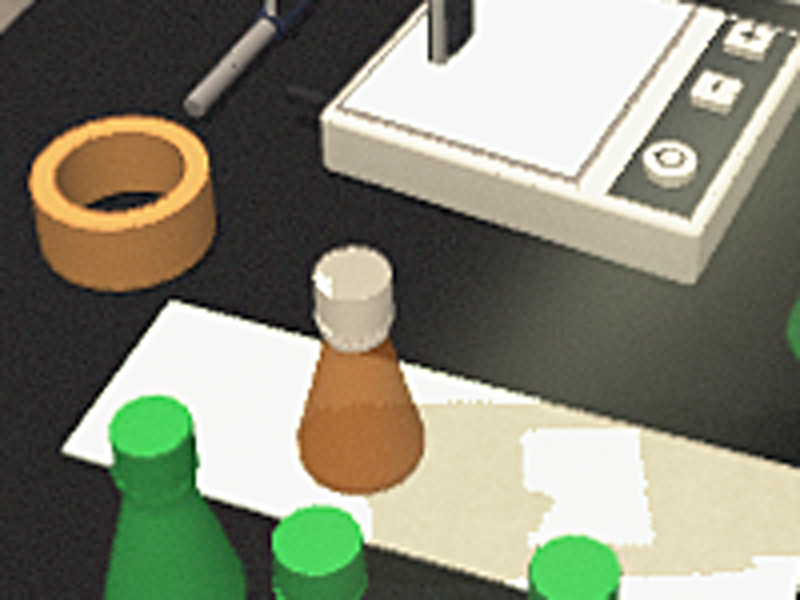

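View pics/t17.png

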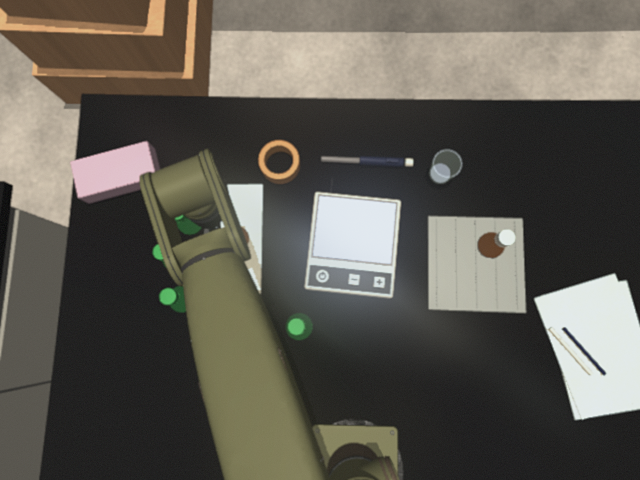

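Flask 2 stands on the mat (foot about (490,245) in the top view). Flask 3 is still at side (278,298). Descending.

```bash
python3 -m inch '[[[10,0,-7],[0,0,0],75],[[20,0,-6.8],[0,0,0],75],[[30,0,0],[0,0,0],75],[[30,0,0],[0,0,0],75],[[25,0,0],[0,0,0],75],[[20,0,0],[0,0,0],75],[[12,0,0],[0,0,0],75],[[8,0,0],[0,0,0],75],[[2,0,0],[0,0,0],75],[[0,0,0],[0,0,0],75],[[0,0,0],[0,0,0],75]]'
python3 -c "
from h import *
to(.5525,.31,.093,-.096);snap('side','s18');crop('s18','s18c',190,230,390,380,4)"
```

```text
time: 28.9
eef_pos: [0.5537, 0.3096, 0.0939]
orientation: [1.282, 1.161, -1.277]
ft_force: [-0.1, -0.3, -0.3]
grip_width: 0.0751
t 28.9 p [0.5537 0.3096 0.0939] F [-0.1 -0.3 -0.3] g 0.0751 xdir [ 0.002  0.001 -1.   ] ydir [ 0.995 -0.096  0.002] zdir [-0.096 -0.995 -0.001]
shift mm [ 0.9 -1.2 -0.3]
turn [-0.0003 -0.0013 -0.0022]
```

View pics/s18c.png

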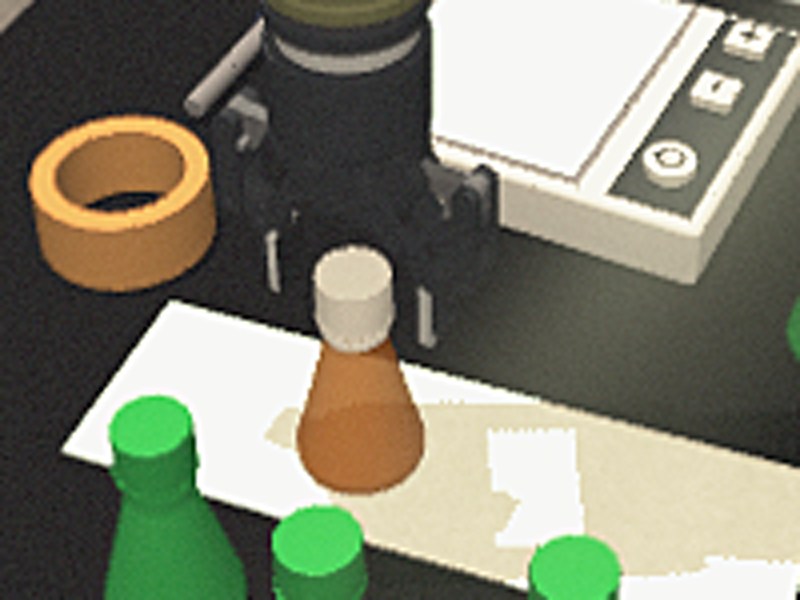

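The cap at crop (353,300) sits between the pads at (272,262) and (427,315). Closing.

```bash
python3 -m inch '[[[0,0,0],[0,0,0],60],[[0,0,0],[0,0,0],50],[[0,0,0],[0,0,0],45],[[0,0,0],[0,0,0],42],[[0,0,0],[0,0,0],40],[[0,0,0],[0,0,0],38],[[0,0,0],[0,0,0],36],[[0,0,0],[0,0,0],34],[[0,0,0],[0,0,0],30],[[0,0,0],[0,0,0],30],[[0,0,0],[0,0,0],30],[[0,0,0],[0,0,0],30]]' 60
python3 -m inch '[[[-3,0,0],[0,0,0],30],[[-5,0,0],[0,0,0],30],[[-10,0,0],[0,0,0],30],[[-20,0,0],[0,0,0],30],[[-25,0,0],[0,0,0],30],[[-25,0,0],[0,0,0],30],[[-25,0,0],[0,0,0],30],[[-20,0,0],[0,0,0],30],[[-15,0,0],[0,0,0],30],[[0,0,0],[0,0,0],30],[[0,0,0],[0,0,0],30]]'
python3 -c "
from h import *
to(.516,.01,.242,-.096);snap('side','s19')"
```

```text
time: 29.95
eef_pos: [0.5536, 0.3094, 0.0931]
orientation: [1.281, 1.161, -1.278]
ft_force: [4.4, -0.2, 4.3]
grip_width: 0.0368
time: 30.87
eef_pos: [0.5525, 0.3094, 0.2406]
orientation: [1.28, 1.162, -1.279]
ft_force: [0.0, 0.1, -3.3]
grip_width: 0.0368
t 30.87 p [0.5525 0.3094 0.2406] F [ 0.   0.1 -3.3] g 0.0368 xdir [ 0.  0. -1.] ydir [ 0.995 -0.096  0.   ] zdir [-0.096 -0.995 -0.   ]
shift mm [ -1.5  -7.7 301.5]
turn [ 0.0001 -0.0004 -0.0003]
```

View pics/s19.png

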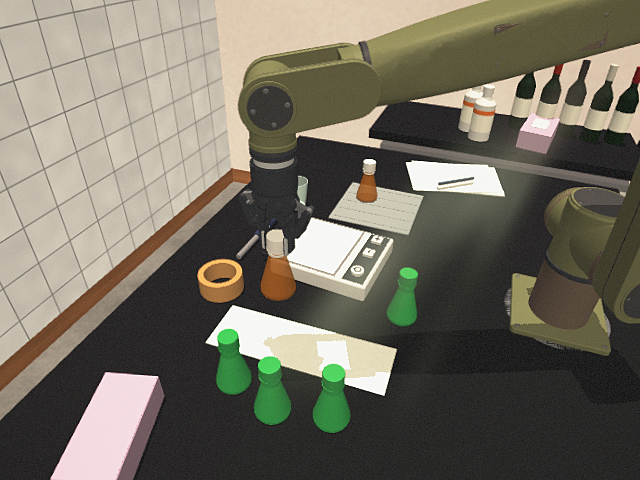

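Flask 3 is held upright and the paper strip is empty. Carrying it to the panel, then leaning and lowering it.

```bash
python3 -m inch '[[[0,0,14],[0,0,0],30],[[0,-0.5,24],[0,0,0],30],[[0,-1,28],[0,0,0],30],[[0,-1,28],[0,0,0],30],[[0,-1,28],[0,0,0],30],[[0,-1,28],[0,0,0],30],[[0,-1,28],[0,0,0],30],[[0,-1,28],[0,0,0],30],[[0,-1,28],[0,0,0],30],[[0,-1,28],[0,0,0],30],[[0,0,22],[0,0,0],30],[[0,0,14],[0,0,0],30],[[0,0,3],[0,0,0],30],[[0,0,0],[0,0,0],30],[[0,0,0],[0,0,0],30]]'
python3 -m inch '[[[0,0,0],[0,0,0.04],30],[[0,0,0],[0,0,0.07],30],[[0,0,0],[0,0,0.08],30],[[0,0,0],[0,0,0.08],30],[[0,0,0],[0,0,0.08],30],[[0,0,0],[0,0,0.08],30],[[0,0,0],[0,0,0.08],30],[[0,0,0],[0,0,0.08],30],[[0,0,0],[0,0,0.08],30],[[0,0,0],[0,0,0.075],30],[[0,0,0],[0,0,0.04],30],[[0,0,0],[0,0,0],30],[[0,0,0],[0,0,0],30]]'
python3 -c "
from h import *
s,q=st();t=s['eef_pos']+q[:,0]*.094;print('foot',t,'panel z',t[2]-.047,np.degrees(np.arccos(-q[2,0])));snap('side','s20');crop('s20','s20c',260,100,420,290,3.1)
print(1000*q.T@(np.array([.58,.003,.108])-t))"
```

```text
time: 32.17
eef_pos: [0.5147, 0.0107, 0.2391]
orientation: [1.279, 1.164, -1.281]
ft_force: [-0.5, 0.8, -1.9]
grip_width: 0.0367
time: 33.25
eef_pos: [0.5146, 0.0114, 0.2392]
orientation: [1.517, 0.549, -0.689]
ft_force: [-0.1, 0.0, -2.5]
grip_width: 0.0367
t 33.25 p [0.5146 0.0114 0.2392] F [-0.1  0.  -2.5] g 0.0367
j [-0.075 -0.665  2.404 -0.023  0.62   0.033]
[[ 0.702  0.706 -0.094]
 [-0.066 -0.067 -0.996]
 [-0.709  0.705 -0.   ]]
foot [0.58057122 0.00517424 0.17250158] panel z 0.12550158307911596 44.81891188108288
[ 45.49670555 -45.72256052   2.23720133]
```

View pics/s20c.png

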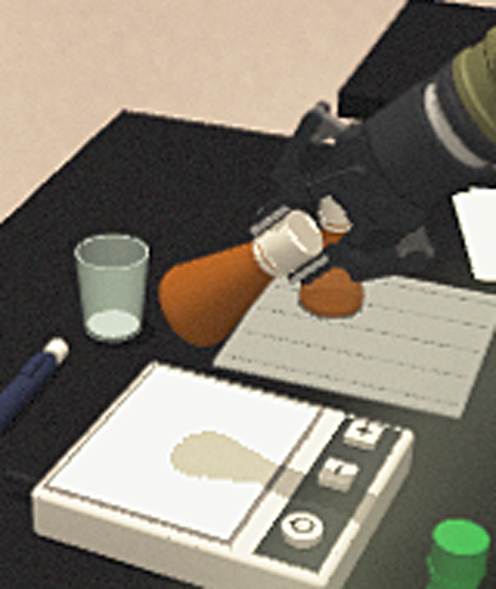

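Leaning at 45°, well above the panel. Lowering about 64 mm and holding.

```bash
python3 -m inch '[[[5,-5,0],[0,0,0],30],[[10,-10,0],[0,0,0],30],[[10,-10,0],[0,0,0],30],[[10,-10,0],[0,0,0],30],[[7,-7,0],[0,0,0],30],[[3,-3,0],[0,0,0],30],[[0,0,0],[0,0,0],30]]'
python3 -m inch '[[[0,0,0],[0,0,0],30],[[0,0,0],[0,0,0],30],[[0,0,0],[0,0,0],30],[[0,0,0],[0,0,0],30],[[0,0,0],[0,0,0],30],[[0,0,0],[0,0,0],30],[[0,0,0],[0,0,0],30],[[0,0,0],[0,0,0],30],[[0,0,0],[0,0,0],30],[[0,0,0],[0,0,0],30],[[0,0,0],[0,0,0],30],[[0,0,0],[0,0,0],30],[[0,0,0],[0,0,0],30],[[0,0,0],[0,0,0],30],[[0,0,0],[0,0,0],30],[[0,0,0],[0,0,0],30],[[0,0,0],[0,0,0],30],[[0,0,0],[0,0,0],30],[[0,0,0],[0,0,0],30],[[0,0,0],[0,0,0],30]]'
python3 -m inch '[[[0,0,0],[0,0,0],30],[[0,0,0],[0,0,0],30],[[0,0,0],[0,0,0],30],[[0,0,0],[0,0,0],30],[[0,0,0],[0,0,0],30],[[0,0,0],[0,0,0],30],[[0,0,0],[0,0,0],30],[[0,0,0],[0,0,0],30],[[0,0,0],[0,0,0],30],[[0,0,0],[0,0,0],30],[[0,0,0],[0,0,0],30],[[0,0,0],[0,0,0],30],[[0,0,0],[0,0,0],30],[[0,0,0],[0,0,0],30],[[0,0,0],[0,0,0],30],[[0,0,0],[0,0,0],30],[[0,0,0],[0,0,0],30],[[0,0,0],[0,0,0],30],[[0,0,0],[0,0,0],30],[[0,0,0],[0,0,0],30]]'
python3 -c "
from h import *
s,q=st();t=s['eef_pos']+q[:,0]*.094;print('foot',t,'panel z',t[2]-.047,np.degrees(np.arccos(-q[2,0])));snap('side','s21');snap('top','t21');crop('s21','s21c',260,100,420,290,3.1)"
```

```text
time: 33.88
eef_pos: [0.5149, 0.0105, 0.1748]
orientation: [1.518, 0.548, -0.691]
ft_force: [-0.2, -0.6, -2.7]
grip_width: 0.0367
time: 35.55
eef_pos: [0.5153, 0.0104, 0.1766]
orientation: [1.518, 0.545, -0.688]
ft_force: [0.5, -0.8, -2.9]
grip_width: 0.0367
time: 37.22
eef_pos: [0.5153, 0.0104, 0.1766]
orientation: [1.518, 0.545, -0.688]
ft_force: [0.3, 0.6, -1.4]
grip_width: 0.0368
t 37.22 p [0.5153 0.0104 0.1766] F [ 0.3  0.6 -1.4] g 0.0368
j [-0.077 -0.593  2.473 -0.03   0.477  0.04 ]
[[ 0.704  0.704 -0.096]
 [-0.068 -0.068 -0.995]
 [-0.707  0.707 -0.   ]]
foot [0.58147092 0.00407573 0.11014381] panel z 0.06314381469702325 44.97781173433949
```

View pics/s21c.png

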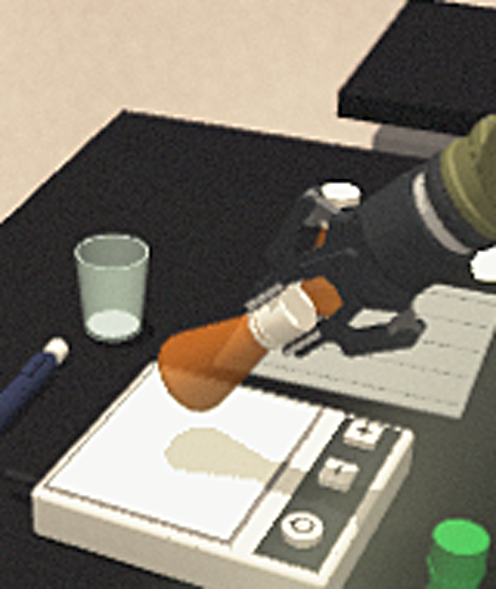

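View pics/t21.png

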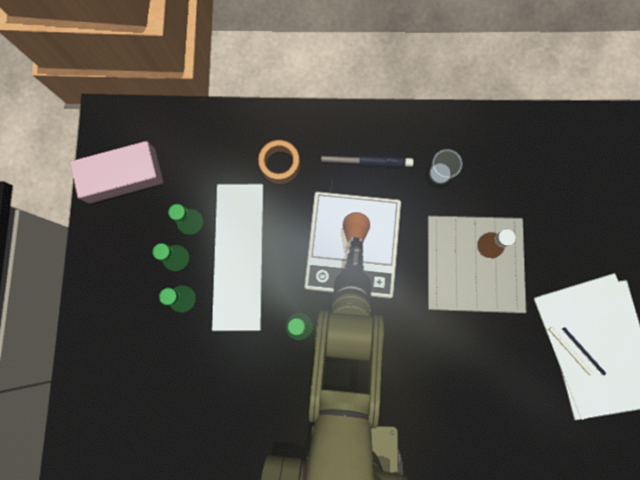

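The foot is over the panel in both views and the hold lasted 3.4 s. Raising, levelling and carrying it to the near-left part of the mat.

```bash
python3 -m inch '[[[-5,5,0],[0,0,0],30],[[-10,10,0],[0,0,0],30],[[-11,11,0],[0,0,0],30],[[-11,11,0],[0,0,0],30],[[-8,8,0],[0,0,0],30],[[-4,4,0],[0,0,0],30]]'
python3 -m inch '[[[0,0,0],[0,0,-0.04],30],[[0,0,0],[0,0,-0.07],30],[[0,0,0],[0,0,-0.08],30],[[0,0,0],[0,0,-0.08],30],[[0,0,0],[0,0,-0.08],30],[[0,0,0],[0,0,-0.08],30],[[0,0,0],[0,0,-0.08],30],[[0,0,0],[0,0,-0.08],30],[[0,0,0],[0,0,-0.08],30],[[0,0,0],[0,0,-0.075],30],[[0,0,0],[0,0,-0.04],30],[[0,0,0],[0,0,0],30],[[0,0,0],[0,0,0],30]]'
python3 -m inch '[[[0,-2,14],[0,0,0],30],[[0,-3,24],[0,0,0],30],[[0,-4,28],[0,0,0],30],[[0,-4,28],[0,0,0],30],[[0,-4,28],[0,0,0],30],[[0,-4,28],[0,0,0],30],[[0,-4,28],[0,0,0],30],[[0,-4,28],[0,0,0],30],[[0,-4,28],[0,0,0],30],[[0,-3,24],[0,0,0],30],[[0,-2,16],[0,0,0],30],[[0,0,10],[0,0,0],30],[[0,0,0],[0,0,0],30],[[0,0,0],[0,0,0],30]]'
python3 -c "
from h import *
to(.45,-.27,.097,-.096);snap('side','s22');snap('top','t22')"
```

```text
time: 37.82
eef_pos: [0.5162, 0.0104, 0.2493]
orientation: [1.519, 0.542, -0.685]
ft_force: [-1.6, 0.7, -2.5]
grip_width: 0.0363
time: 38.9
eef_pos: [0.5158, 0.0104, 0.2454]
orientation: [1.28, 1.162, -1.279]
ft_force: [-0.5, 0.2, -2.8]
grip_width: 0.0369
time: 40.07
eef_pos: [0.4502, -0.2682, 0.2459]
orientation: [1.28, 1.162, -1.279]
ft_force: [-0.3, 0.3, -2.0]
grip_width: 0.0367
t 40.07 p [ 0.4502 -0.2682  0.2459] F [-0.3  0.3 -2. ] g 0.0367 xdir [ 0.001  0.    -1.   ] ydir [ 0.995 -0.096  0.001] zdir [-0.096 -0.995 -0.   ]
shift mm [ 1.489e+02 -1.000e-01  1.800e+00]
turn [-0.0006 -0.0004 -0.0006]
```

View pics/s22.png

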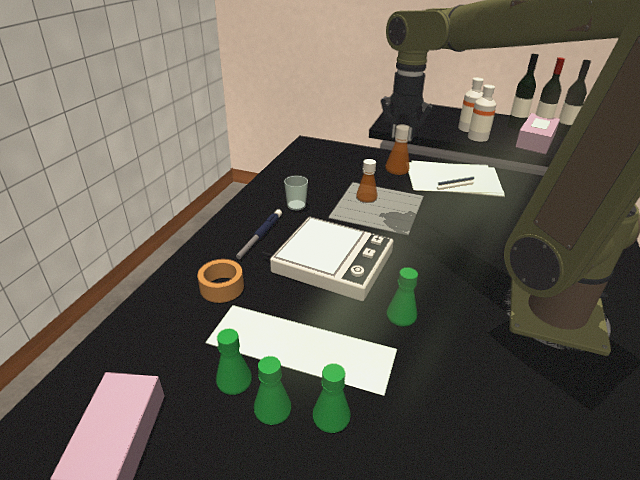

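Flask 2 is still in place and flask 3 is above the free part of the mat. Lowering.

```bash
python3 -m inch '[[[15,0,0],[0,0,0],30],[[25,0,0],[0,0,0],30],[[25,0,0],[0,0,0],30],[[25,0,0],[0,0,0],30],[[20,0,0],[0,0,0],30],[[15,0,0],[0,0,0],30],[[10,0,0],[0,0,0],30],[[5,0,0],[0,0,0],30],[[3,0,0],[0,0,0],30],[[2,0,0],[0,0,0],30],[[1,0,0],[0,0,0],30],[[0,0,0],[0,0,0],30],[[0,0,0],[0,0,0],30]]'
python3 -m inch '[[[1,0,0],[0,0,0],30],[[1,0,0],[0,0,0],30],[[0,0,0],[0,0,0],30],[[0,0,0],[0,0,0],30]]'
```

```text
time: 41.25
eef_pos: [0.4508, -0.269, 0.1008]
orientation: [1.28, 1.161, -1.279]
ft_force: [-0.3, -0.2, -2.5]
grip_width: 0.0364
time: 41.58
eef_pos: [0.4503, -0.2686, 0.0979]
orientation: [1.28, 1.162, -1.28]
ft_force: [0.2, -0.3, -1.8]
grip_width: 0.0369
```

```bash
python3 -m inch '[[[1,0,0],[0,0,0],30],[[0,0,0],[0,0,0],30],[[0,0,0],[0,0,0],30]]'
python3 -m inch '[[[0.7,0,0],[0,0,0],30],[[0,0,0],[0,0,0],30],[[0,0,0],[0,0,0],30]]'
```

```text
time: 41.83
eef_pos: [0.4502, -0.2686, 0.0968]
orientation: [1.28, 1.162, -1.28]
ft_force: [-0.2, -0.2, -3.1]
grip_width: 0.0366
time: 42.08
eef_pos: [0.4503, -0.2686, 0.0962]
orientation: [1.28, 1.162, -1.28]
ft_force: [-0.6, -0.9, -2.1]
grip_width: 0.0367
```

```bash
python3 -m inch '[[[1,0,0],[0,0,0],30],[[0,0,0],[0,0,0],30],[[0,0,0],[0,0,0],30]]'
```

```text
time: 42.33
eef_pos: [0.4506, -0.2688, 0.0959]
orientation: [1.279, 1.162, -1.279]
ft_force: [-0.4, 0.6, 4.0]
grip_width: 0.0365
```

In contact at +4 N. Opening gently.

```bash
python3 -m inch '[[[0,0,0],[0,0,0],38],[[0,0,0],[0,0,0],40],[[0,0,0],[0,0,0],43],[[0,0,0],[0,0,0],47],[[0,0,0],[0,0,0],55],[[0,0,0],[0,0,0],65],[[0,0,0],[0,0,0],75],[[0,0,0],[0,0,0],75],[[-15,0,0],[0,0,0],75],[[-30,0,0],[0,0,0],75],[[-40,0,0],[0,0,0],75],[[-40,0,0],[0,0,0],75],[[-28,0,0],[0,0,0],75],[[0,0,0],[0,0,0],75]]'
python3 -c "
from h import *
to(.4545,.084,.08,-.096)"
```

```text
time: 43.5
eef_pos: [0.4532, -0.2707, 0.257]
orientation: [1.279, 1.148, -1.274]
ft_force: [1.9, 1.0, 0.9]
grip_width: 0.0749
t 43.5 p [ 0.4532 -0.2707  0.257 ] F [1.9 1.  0.9] g 0.0749 xdir [ 0.011 -0.008 -1.   ] ydir [ 0.995 -0.096  0.012] zdir [-0.096 -0.995  0.007]
shift mm [ 174.   -34.8 -354.5]
turn [ 0.0001  0.0072 -0.0119]
```

```bash
python3 -m inch '[[[0,-1.5,-18],[0,0,0],60],[[0,-2.5,-32],[0,0,0],30],[[0,-3,-34],[0,0,0],0],[[0,-3,-34],[0,0,0],0],[[0,-3,-34],[0,0,0],0],[[0,-3,-34],[0,0,0],0],[[0,-3,-34],[0,0,0],0],[[0,-3,-34],[0,0,0],0],[[0,-3,-34],[0,0,0],0],[[0,-3,-34],[0,0,0],0],[[0,-2,-20],[0,0,0],0],[[0,0,-10],[0,0,0],0],[[0,0,0],[0,0,0],0],[[0,0,0],[0,0,0],0],[[0,0,0],[0,0,0],0]]' 40
python3 -c "
from h import *
to(.4545,.084,.07,-.096);snap('side','s23');snap('top','t23');crop('t23','t23c',415,190,535,320,5);crop('s23','s23c',300,130,440,250,5)"
```

```text
time: 44.75
eef_pos: [0.4543, 0.0836, 0.248]
orientation: [1.28, 1.162, -1.281]
ft_force: [0.1, 0.3, -0.1]
grip_width: -0.0003
t 44.75 p [0.4543 0.0836 0.248 ] F [ 0.1  0.3 -0.1] g -0.0003 xdir [-0.    -0.001 -1.   ] ydir [ 0.995 -0.097 -0.   ] zdir [-0.097 -0.995  0.001]
shift mm [178.    0.3  -0.5]
turn [-0.0012  0.0006  0.0004]
```

View pics/t23c.png

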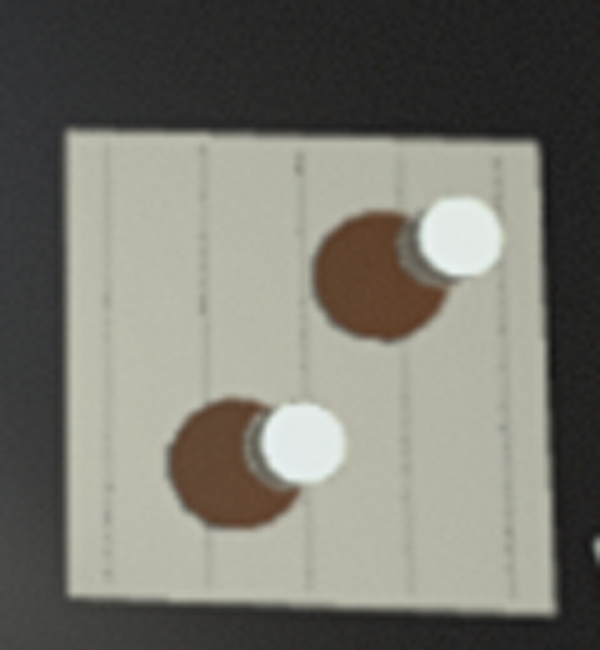

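View pics/s23.png

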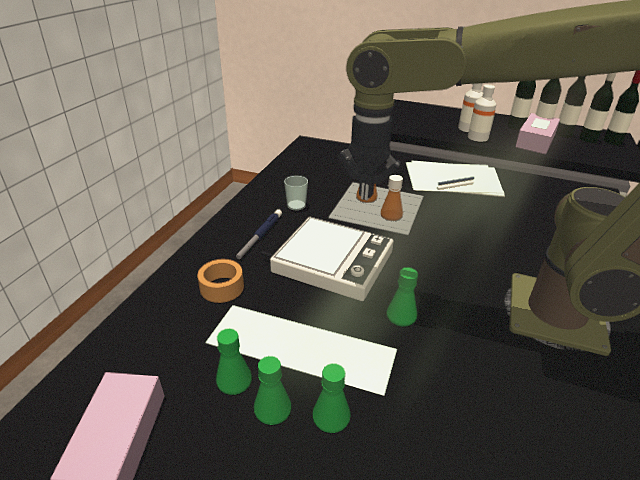

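Both flasks stand upright well inside the mat. Pressing the power key.

```bash
python3 -m inch '[[[15,0,0],[0,0,0],0],[[30,0,0],[0,0,0],0],[[40,0,0],[0,0,0],0],[[40,0,0],[0,0,0],0],[[30,0,0],[0,0,0],0],[[15,0,0],[0,0,0],0],[[8,0,0],[0,0,0],0],[[0,0,0],[0,0,0],0],[[0,0,0],[0,0,0],0],[[0,0,0],[0,0,0],0]]'
python3 -c "
from h import *
to(.4545,.084,.0515,-.096)"
```

```text
time: 45.68
eef_pos: [0.4558, 0.0844, 0.0721]
orientation: [1.282, 1.16, -1.277]
ft_force: [-0.6, 0.6, 0.2]
grip_width: 0.0001
t 45.68 p [0.4558 0.0844 0.0721] F [-0.6  0.6  0.2] g 0.0001 xdir [ 0.003  0.    -1.   ] ydir [ 0.995 -0.096  0.003] zdir [-0.096 -0.995 -0.001]
shift mm [20.6 -1.3  0.6]
turn [-0.0006 -0.0005 -0.0034]
```

```bash
python3 -m inch '[[[9,0,0],[0,0,0],0],[[4,0,0],[0,0,0],0],[[3,0,0],[0,0,0],0],[[2.7,0,0],[0,0,0],0],[[0,0,0],[0,0,0],0],[[0,0,0],[0,0,0],0],[[0,0,0],[0,0,0],0]]'
```

```text
time: 46.27
eef_pos: [0.4547, 0.0847, 0.052]
orientation: [1.28, 1.162, -1.279]
ft_force: [-0.7, -0.7, 4.3]
grip_width: -0.0001
```

```bash
python3 -m inch '[[[0.8,0,0],[0,0,0],0],[[0,0,0],[0,0,0],0],[[0,0,0],[0,0,0],0]]'
python3 -m inch '[[[-8,0,0],[0,0,0],0],[[-20,0,0],[0,0,0],0],[[-40,0,0],[0,0,0],0],[[-40,0,0],[0,0,0],0],[[-40,0,0],[0,0,0],0],[[-20,0,0],[0,0,0],0],[[0,0,0],[0,0,0],0],[[0,0,0],[0,0,0],0],[[0,0,0],[0,0,0],0],[[0,0,0],[0,0,0],0]]'
python3 -c "
from h import *
st();snap('side','s24');snap('top','t24')"
```

```text
time: 46.52
eef_pos: [0.4547, 0.0847, 0.0519]
orientation: [1.28, 1.162, -1.279]
ft_force: [-3.3, -0.6, 9.6]
grip_width: -0.0002
time: 47.35
eef_pos: [0.4529, 0.0846, 0.2163]
orientation: [1.277, 1.165, -1.283]
ft_force: [0.7, -0.4, -0.2]
grip_width: -0.0002
t 47.35 p [0.4529 0.0846 0.2163] F [ 0.7 -0.4 -0.2] g -0.0002
j [ 0.068 -0.3    2.071  0.     1.375  0.164]
[[-0.004  0.995 -0.096]
 [-0.    -0.096 -0.995]
 [-1.    -0.004  0.001]]
```

View pics/s24.png

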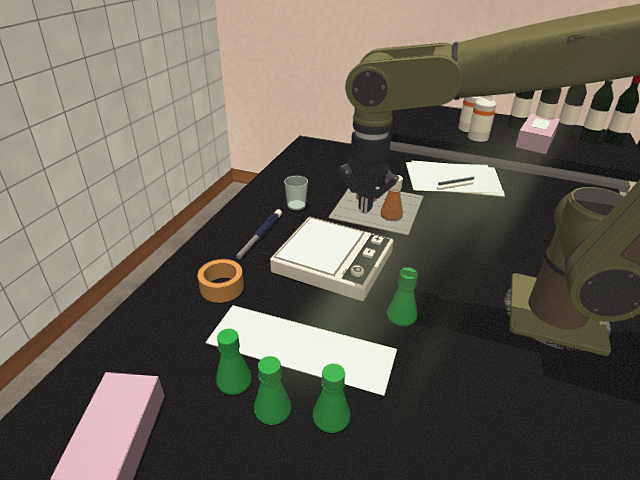

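View pics/t24.png

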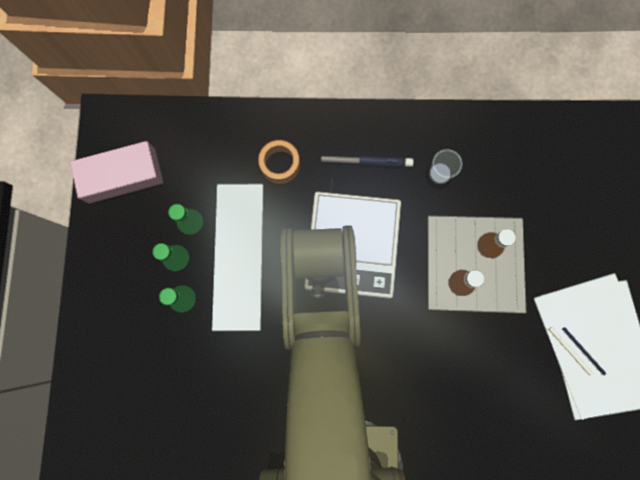

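```bash
python3 -c "
from h import *
for f in('side0','s1','s3','s5','s6','s23','s24'):
  print(f,cv2.imread('pics/%s.png'%f)[245:260,295:320].mean((0,1)))
for a,b in((382/5+415,275/5+190),(235/5+415,463/5+190)): print(pix2z('top',a,b,.011))"
```

```text
side0 [245.72266667 247.         247.        ]
s1 [245.744 247.    247.   ]
s3 [245.96 247.   247.  ]
s5 [245.73866667 247.         247.        ]
s6 [220.4        222.94666667 223.032     ]
s23 [235.30666667 243.94933333 241.544     ]
s24 [236.056      244.15733333 242.02133333]
[ 0.54593592 -0.34515679  0.011     ]
[ 0.44847136 -0.26870994  0.011     ]
```

```bash
python3 -c "
from h import *
print(arm.finish_job())"
```

```text
the job is handed in; nothing more can be done
None
```

I finished the job and handed it in at about 47 s on the robot's clock. No verdict is reported.

**What I did**
- I pressed the power key once and the plus key twice, one key at a time, and never touched the minus key.
- Only the second and third places in the row held flasks. I took flask 2 and then flask 3.
- Each was leaned to 45° with its foot about 62 mm above the panel and held still for at least 3.4 s. It was then levelled and lowered gently onto the mat.
- I pressed the power key once more at the end.

**Last checks**
- **Flasks:** the last top picture, taken after the final power press, shows both standing on the mat. Measured just before that press, they were about 46 mm and 52 mm from the mat's centre along x, and 37 mm and 39 mm along y.
- **Other things:** the tape, pipette, beaker and green flasks look unmoved in the pictures.
- **Arm:** the gripper was clear of everything, with its tip at z = 0.216 m.

**Not confirmed or in disagreement**
- **Light:** panel brightness in the pictures does not show whether the light is on. I judged the presses only from depth (fingertips at about 52 mm) and force (7 to 10 N).
- **Cameras:** the side and top cameras disagreed by about 4 mm in x and y on the flask caps, and by up to 8 mm in y on the keys. I used the average for the grasps and the final key press.

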